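# Crank the bun slicer's side guide to the size tag

### The arm

A 6-joint arm with a two-finger parallel gripper is mounted at the origin on the work surface. World frame = base frame: x ahead of the robot, y to its left, z up, the work surface at z = 0. Lengths are in m, angles in rad, forces in N, time in s.
With the tool pointing down it reaches from about 0.375 to 0.925 m from the base axis. Payload 5.7 kg.
Tool frame: the origin (TCP) lies on the centre line of the jaws, within the pads' length; the fingertips stand 14 mm ahead of it and the grasp point (between the pads) lies 5 mm behind it (bot.tips_ahead is the distance from the TCP to the fingertips, in m); z points along the fingers, y is the direction in which the jaws open and shut (so a half turn about z gives the same grasp; the last joint's range is limited). The gripper opens to 88 mm and grips with 3 to 60 N. Pads are 20 mm wide; open, the fingers measure 115 mm over their backs; the gripper's body (75 mm by 178 mm) begins 61 mm behind the grasp point.
Start: joints at [-1.408, 0.359, 1.51, -0, 1.272, -0.115], TCP at [0.165, -0.577, 0.237] pointing down, gripper open.
Joint ranges: [-2.97, 2.97], [-1.01, 2.36], [0.21, 2.38], [-0.96, 4.11], [0.2, 2.71], [-2.98, 2.98]. Speed limits (rad/s): [2.39, 2.39, 3.14, 3.14, 3.14, 3.14].

### API

Orientations are given as a unit quaternion [w, x, y, z].
In Python, from workcell import bot gives the robot as it stands.
- The arm moves only by the tool step_arm, never from a script. Its argument "motion" is text: rows parted by semicolons, each of 7 numbers parted by spaces: the turn, a rotation vector about the tool's x, y, z in degrees, then the shift along the tool's x, y, z in m, then the opening in per cent of the stroke, from 0 (shut) to 100 (fully open). In form: ax ay az dx dy dz claw; .... A call has 1 to 8 rows; each row shifts and turns the pose as measured when the row begins, along the tool's axes as they then stand; what a row does not reach is not made up. A row lasts 1/10 s, in which the tool goes at most 50 mm and 8.59 degrees, less where a joint would pass 70% of its speed; a pose out of reach is approached as far as the arm can. A call with a gripper value outside its range is refused whole. The fingers move at their own pace and stop on an object; "force" is the grip in N (left out, the last holds). Time passes only in rows, so rows that do not move let the fingers close. It gives the time, the measured TCP pose, the force and the opening at its end, in the units of the state.
- bot.observe(): the state, without advancing time (a new reading comes with each control period).
- bot.snapshot(name): name is "side" or "top" or "wrist"; returns the picture (400x640x3 uint8, red, green, blue); there is no depth.
- bot.camera_info(name): a dict with "intrinsics" (3x3 intrinsics, pixels), "extrinsics" (4x4, takes a point from world to camera coordinates); the wrist camera has in their place "mount" (4x4, takes a point from camera to tool coordinates, whose origin is the TCP and whose axes are the flange's). Camera axes: x right, y down, z forward; pixel columns grow to the right and rows downward; lengths in m; the calibration is good to about 2 mm. The wrist camera is an equidistant fisheye: a pixel r from the principal point sees the ray r / f radians off the axis. A picture is of the moment at which its call begins: read the wrist's pose just before it. camera_info takes no time and is no camera call.
- bot.close_job(): hands the job in, once; it reports no verdict.
Trained networks look in the newest picture that a camera, given by its name, has taken for a name from the list of things; names that differ only in an ending like _2 or _b are one class to them, and where a whole thing is asked for, a point or a joint stands for the part that bears it (a point fixed in the world has none). Each returns a list of dicts, best first, with "confidence" (0 to 1); they miss things now and then, are a little off and sometimes report something else, mostly with a low value. They report only what shows in the picture. A call takes as long as a camera call.
- bot.silhouettes(camera, thing): "mask" (400x640 bool, what is visible of it) and "rect" ([left, top, right, bottom] in pixels, round what is visible of it).
The state is a dict: "t": time; "joints": joint angles; "dq": joint speeds; "joint_torque": joint torques, N m; "position": TCP position; "eef_rot": TCP orientation; "contact_force": force on the tool from outside, world axes, zero at the start; "moment": the same for the moment, N m; "width": finger opening in m.
Only numpy, scipy, OpenCV 4.12 (cv2) and the standard library are available. Lean on these libraries where they do the work, as an engineer would, in place of code of your own. Each camera call takes 0.05 s, during which the arm holds its last target.

### The job

Fetch the crank that is stowed under the low cooling rack, fit it fully down on the square shaft of the bun slicer and wind it until the guide's red pointer lines up with the green size tag. Leave the crank standing on the shaft, and leave the buns and the other things on the bench where they are.

Things in the scene. Friction and masses are not known exactly. Their poses are not given: they have to be found in the camera images.
- crank: Loose crank, 133 mm long, 0.43 kg; stands upright, stably on its hub. Origin: centre of the hub's underside; z up, x from hub to handle. Hub: dark steel, 46 x 46 mm, z 0 to 32, with a square socket 22 x 22 mm (sides along x, y), open below, 32 mm deep, mouth chamfered 4 mm. Arm: aluminium, 30 mm wide, z 32 to 44, x -24 to 110. It starts with the hub under the rack's tray, handle out in front.
- handle_foot (a point): Foot of the crank's orange handle, on its axis at the top of the arm: x = 90, z = 44 mm in the crank's frame. The handle is an upright, freely spinning sleeve, 24 mm diameter, rising 59 mm above this point. Axes as the crank's.
- grip_block (a point): Centre of the black grip block on top of the crank's hub, to carry it by: 32 x 32 mm (sides along the crank's x and y), 34 mm tall, from the arm's top (z 44 mm) to z 78 mm in the crank's frame
- rack: Low cooling rack, fixed; place and yaw vary, left or right. Origin on the table, 40 mm in front of the middle of its front edge; x into the rack, y left, z up. Tray: x 40 to 240, y -130 to 130 mm, underside 102 mm and side rims 120 mm above the table; 16 mm square legs at the corners (x 52 and 232, y +-125 mm). Two buns on it at x 115 to 215 mm, tops at 154 mm. Open in front.
- machine: Bun slicer infeed, fixed; place and yaw vary, left or right. Origin on the table under the shaft's axis; x away from the robot at yaw 0, y left, z up. White base x -60 to 300, y -130 to 130, 30 mm high. Round pedestal, 45 mm radius, about the shaft; the hub comes to rest on its flat top at 85 mm. Steel fence at y -122; the moving guide (x 90 to 290 mm, top at 100 mm) runs parallel to it.
- shaft_foot (a point): Foot of the square steel shaft end on its axis, level with the pedestal's top, 85 mm above the table. The shaft is upright, 20 x 20 mm (sides along this point's x and y), 30 mm tall, its top 4 mm slightly thinner; it turns with the joint.
- shaft (a joint): Angle of the square shaft in rad, growing as it is turned clockwise seen from above. A full clockwise turn moves the guide 24 mm (3.82 mm per rad) towards the machine's -y (the fixed fence). About 0.15 N m of friction: it stays where it is left and the guide cannot be pushed by hand. Starts between -0.7 and 0.7; stops at -2 and 22.
- pointer (a point): Tip of the guide's red pointer (a 3 mm thick red fin), just behind the size tag's rail. It moves with the guide along the machine's y; at the start it is on the +y side of the tag, about 37 to 57 mm from it.
- tag: Green size tag, fixed on the scale rail of the machine: 10 x 6 x 14 mm (x, y, z), origin at the middle of its underside, axes as the machine's. The pointer is lined up when its y in the machine's frame is that of the tag.
- bun_lane: Bun lying on the slicer's base between guide and fence, 100 mm diameter, 46 mm high; origin at the centre of its underside. Leave alone.
- bun_table: Bun of the same size on the table beside the rack's front, on its -y side. Leave alone.
- seed_jar: Amber jar, 64 mm diameter, 115 mm high, beside the rack's front, on its +y side; origin at the centre of its underside. Leave alone.
- oil_bottle: Yellow bottle, 64 mm diameter, 190 mm high, standing between machine and rack; origin at the centre of its underside. Leave alone.
- loaf_tin: Dark open loaf tin, 80 x 150 x 55 mm (x, y, z), in the middle near the robot; origin at the centre of its underside. Leave alone.
- scraper: Bench scraper lying flat at the left: steel blade 100 x 140 mm with a 150 mm wooden bar, 22 mm high. Origin under it. Leave alone.
- scoop_cup: White mug, 84 mm diameter, 85 mm high, handle to its +y, at the right; origin at the centre of its underside. Leave alone.

How it is judged:
On the way, in this order (a step that is already met when the one before it is completed fails the run):
1. the crank is fully down on the square shaft, upright (z of crank in the frame of shaft_foot between -0.004 and 0.004 m and horizontal distance between crank and shaft_foot below 0.004 m and angle between crank's own z axis and vertical below 0.1 rad), for 0.2 s.
2. with the crank still on the shaft, the pointer has been wound to the tag (all of step 1 and y of pointer in the frame of tag between -0.003 and 0.003 m), for 0.2 s.
At the end, for the whole second after the job is handed in: The crank stands on the square shaft with its hub's underside within 4 mm of the pedestal's top and of the shaft's axis, tilted less than 0.1 rad and at rest; the red pointer is within 3 mm of the middle of the green tag along the machine's y, and the shaft is at rest (all of step 2 and linear speed of crank below 0.02 m/s and velocity of joint shaft between -0.05 and 0.05 rad/s); the robot touches nothing.
It fails at once if a bun, the jar, the bottle, the tin, the scraper or the mug is shifted by more than 30 mm (distance of any of bun_lane, bun_table, seed_jar, oil_bottle, loaf_tin, scraper, scoop_cup from where it was at the start of the episode above 0.03 m).
It fails at once if the jar, the bottle or the mug is tipped over (angle between any of seed_jar, oil_bottle, scoop_cup's own z axis and vertical above 0.5 rad).
It also fails if it takes over 72 s, if anything falls off the work surface, if the arm or the gripper's body presses on something with over 40 N, if the wrist force passes 120 N, or if a joint passes its speed limit or range.

## Working session

There is one attempt and no reset: what is moved stays moved. The work goes in short steps, Python scripts to look and compute and a tool call to move; the robot and the scene stay as the last step left them, time stands still between calls to the robot, and variables do not carry over. Pictures are saved under pics/ and viewed, and the job is handed in when it is done.

Besides the shell and the picture viewer there is one more tool, called after "Request:" as name(argument=value, ...) on one line, values as JSON. step_arm: Moves the arm, as the interface text tells. Its arguments: {"type":"object","properties":{"motion":{"type":"string"},"force":{"type":"number"}},"required":["motion"]}

```bash
ls; mkdir -p pics; python3 - <<'E'
from workcell import bot
import cv2,numpy as np
print(bot.observe())
for n in ["side","top"]:
    im=bot.snapshot(n); cv2.imwrite(f"pics/{n}0.png",im[:,:,::-1]); c=bot.camera_info(n); print(n,c)
print(bot.camera_info("wrist"))
E
```

```text
pics
{'t': 0.0, 'joints': array([-1.40811210e+00,  3.59462238e-01,  1.51142267e+00, -2.18080282e-05,
        1.27247466e+00, -1.15107411e-01]), 'dq': array([-0.00065945,  0.00223272,  0.00077275,  0.00167736,  0.00014996,
       -0.00021882]), 'joint_torque': array([ 1.91022678e-03, -5.15368831e+01, -2.70722312e+01,  6.77773263e-02,
        3.52890731e-02, -1.43170914e-04]), 'position': array([ 0.16441394, -0.57635422,  0.23583874]), 'eef_rot': array([-8.82956803e-04,  9.90368642e-01,  1.38452781e-01, -3.14306083e-05]), 'contact_force': array([-0.91445451, -0.16390733,  0.4572973 ]), 'moment': array([-0.02716665, -0.02494377,  0.02669352]), 'width': 0.08799408342458075}
side {'intrinsics': array([[414.07463702,   0.        , 316.78757588],
       [  0.        , 414.07463702, 198.24153277],
       [  0.        ,   0.        ,   1.        ]]), 'extrinsics': array([[-0.95890355, -0.28339588,  0.01381126,  0.52902513],
       [-0.20671913,  0.66445899, -0.71816534,  0.18908878],
       [ 0.19434808, -0.69150635, -0.69573543,  1.29197747],
       [ 0.        ,  0.        ,  0.        ,  1
[... 268 characters left out ...]
  [-0.99232915,  0.02962021, -0.12002294,  0.56909288],
       [ 0.12041639,  0.01187112, -0.99265249,  1.59044434],
       [ 0.        ,  0.        ,  0.        ,  1.        ]])}
{'intrinsics': array([[309.70691629,   0.        , 321.73686914],
       [  0.        , 309.70691629, 204.53212305],
       [  0.        ,   0.        ,   1.        ]]), 'mount': array([[-9.46886030e-04, -9.55080280e-01, -2.96345680e-01,
         8.22018725e-02],
       [ 9.99999348e-01, -1.09327774e-03,  3.28274047e-04,
        -3.03225801e-04],
       [-6.37516204e-04, -2.96345176e-01,  9.55080693e-01,
        -1.48071615e-01],
       [ 0.00000000e+00,  0.00000000e+00,  0.00000000e+00,
         1.00000000e+00]])}
```

View pics/top0.png

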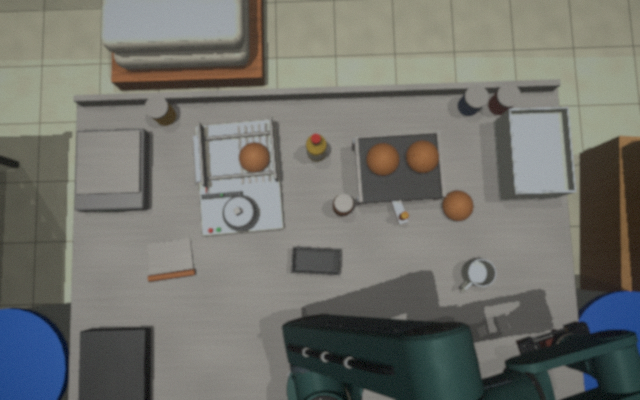

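View pics/side0.png

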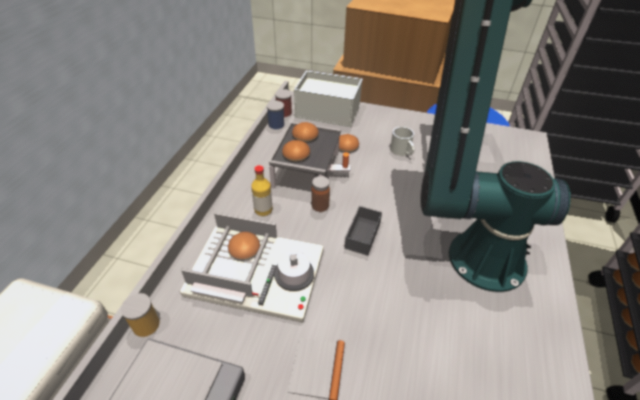

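Top view: rack at about (398,168), the crank's arm and handle out in front at (402,213), slicer at (240,180) with the shaft at (239,211), and the loaf tin at (317,260).

```bash
cat > h.py <<'E'
from workcell import bot
import cv2,numpy as np
from scipy.spatial.transform import Rotation as R
def cam(n):
    c=bot.camera_info(n); return c["intrinsics"],c["extrinsics"]
def ray(n,u,v,pose=None):
    c=bot.camera_info(n);K=c["intrinsics"]
    if n=="wrist":
        p,q=pose; x=(u-K[0,2])/K[0,0]; y=(v-K[1,2])/K[1,1]; r=np.hypot(x,y)
        d=np.array([x/r*np.sin(r),y/r*np.sin(r),np.cos(r)]) if r>1e-9 else np.array([0,0,1.])
        M=c["mount"]; Rt=R.from_quat(np.roll(q,-1)).as_matrix()
        return Rt@M[:3,3]+p, Rt@M[:3,:3]@d
    E=c["extrinsics"]; d=np.linalg.inv(K)@[u,v,1]
    return -E[:3,:3].T@E[:3,3], E[:3,:3].T@d
def onz(n,u,v,z,pose=None):
    o,d=ray(n,u,v,pose); return o+d*(z-o[2])/d[2]
def proj(n,P,pose=None):
    c=bot.camera_info(n);K=c["intrinsics"];P=np.atleast_2d(P)
    if n=="wrist":
        p,q=pose;M=c["mount"]; Rt=R.from_quat(np.roll(q,-1)).as_matrix()
        t=(P-p)@Rt; X=(t-M[:3,3])@M[:3,:3]
        th=np.arctan2(np.hypot(X[:,0],X[:,1]),X[:,2]); ph=np.arctan2(X[:,1],X[:,0])
        return np.c_[K[0,2]+K[0,0]*th*np.cos(ph),K[1,2]+K[1,1]*th*np.sin(ph)]
    E=c["extrinsics"];X=P@E[:3,:3].T+E[:3,3]; x=X@K.T; return x[:,:2]/x[:,2:]
def pose():
    s=bot.observe(); return s["position"],s["eef_rot"]
def crop(im,x0,y0,x1,y1,k,name):
    cv2.imwrite(f"pics/{name}.png",cv2.resize(im[y0:y1,x0:x1,::-1],None,fx=k,fy=k,interpolation=cv2.INTER_CUBIC))
E
python3 - <<'E'
from h import *
im=bot.snapshot("top")
crop(im,330,115,490,235,5,"t_rack"); crop(im,180,110,340,230,5,"t_mach")
for t in ["crank","handle_foot","grip_block","rack","machine","shaft_foot","pointer","tag","seed_jar","oil_bottle"]:
    for d in bot.silhouettes("top",t)[:2]:
        m=d["mask"]; ys,xs=np.nonzero(m); print(t,round(d["confidence"],2),np.round(d["rect"]),xs.mean().round(1),ys.mean().round(1),m.sum())
E
```

```text
crank 0.56 [391. 200. 408. 222.] 399.1 210.8 243
handle_foot 0.73 [332. 192. 354. 219.] 342.0 204.5 368
handle_foot 0.67 [390. 198. 408. 225.] 399.5 211.3 225
grip_block 0.67 [395. 200. 411. 222.] 399.2 211.5 251
grip_block 0.3 [351. 132. 446. 203.] 398.7 166.5 5699
rack 0.61 [349. 128. 448. 206.] 398.4 166.7 5855
machine 0.84 [192. 119. 281. 233.] 236.1 178.5 8226
machine 0.44 [440. 191. 475. 219.] 457.2 204.9 765
shaft_foot 0.38 [236. 209. 238. 212.] 236.6 210.4 30
pointer 0.9 [195. 123. 208. 186.] 199.6 155.7 640
seed_jar 0.63 [330. 192. 354. 217.] 342.0 204.2 391
seed_jar 0.26 [350. 132. 447. 203.] 398.7 166.5 5703
oil_bottle 0.64 [307. 135. 328. 166.] 315.7 146.9 455
oil_bottle 0.63 [462. 256. 497. 288.] 477.0 272.7 927
```

View pics/t_rack.png

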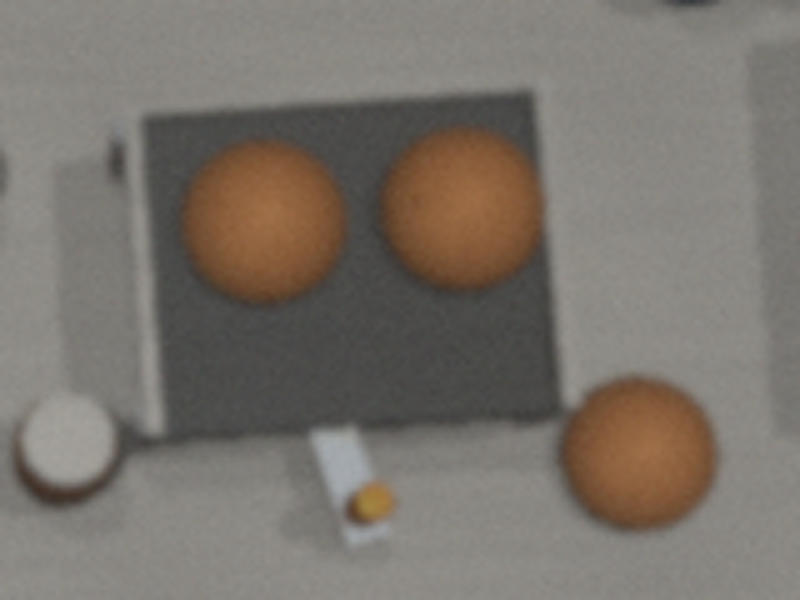

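View pics/t_mach.png

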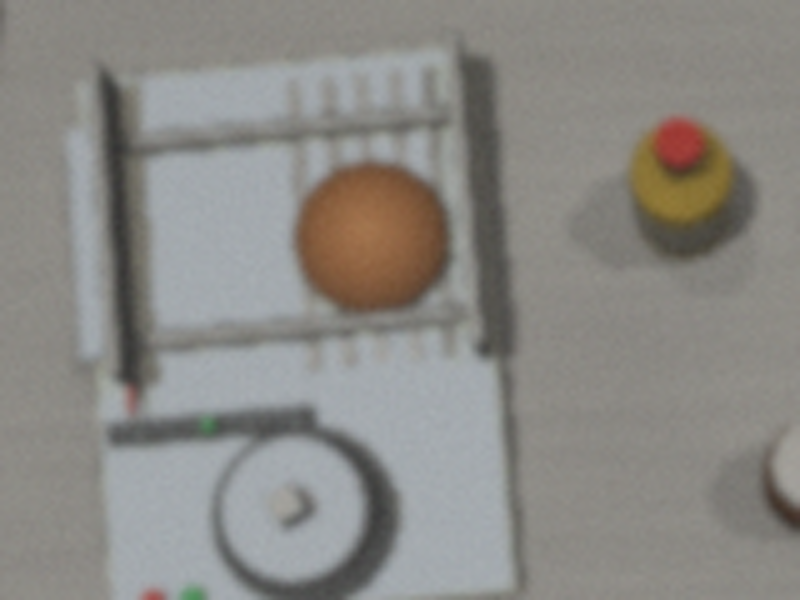

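```bash
python3 - <<'E'
from h import *
np.set_printoptions(precision=4,suppress=True)
T=lambda x0,y0,X,Y,z:onz("top",x0+X/5-.4,y0+Y/5-.4,z)
r=lambda X,Y,z:T(330,115,X,Y,z); m=lambda X,Y,z:T(180,110,X,Y,z)
print("handle top",r(376,502,.103))
a=[r(312,432,.044),r(347,545,.044),r(357,428,.044),r(390,536,.044)]
print("arm",a); 
print("rack tray",r(163,437,.11),r(562,417,.11),r(535,92,.11),r(146,117,.11))
print("shaft top",m(288,505,.115), "pedestal", m(300,505,.085))
print("base corners",m(518,590,.03),m(500,360,.03), m(100,370,.03))
print("tag",m(208,425,.06),"pointer",m(132,400,.06))
print("rail",m(108,435,.06),m(315,414,.06))
print("jar",r(70,442,.115),"bottle",m(680,145,.19),"buntable",r(638,453,.03))
print("tin",onz("top",317,260,.05),"mug",onz("top",478,272,.08))
E
```

```text
handle top [ 0.5196 -0.2588  0.103 ]
arm [array([ 0.5705, -0.2303,  0.044 ]), array([ 0.4987, -0.2489,  0.044 ]), array([ 0.5722, -0.2586,  0.044 ]), array([ 0.5036, -0.2759,  0.044 ])]
rack tray [ 0.562  -0.1315  0.11  ] [ 0.567  -0.3718  0.11  ] [ 0.7677 -0.3668  0.11  ] [ 0.7596 -0.1288  0.11  ]
shaft top [0.5466 0.2454 0.115 ] pedestal [0.5498 0.2431 0.085 ]
base corners [0.4978 0.1145 0.03  ] [0.6453 0.123  0.03  ] [0.6467 0.3794 0.03  ]
tag [0.6047 0.3043 0.06  ] pointer [0.6219 0.352  0.06  ]
rail [0.6002 0.3672 0.06  ] [0.6096 0.2371 0.06  ]
jar [ 0.5601 -0.0752  0.115 ] bottle [0.7418 0.0027 0.19  ] buntable [ 0.5527 -0.4371  0.03  ]
tin [0.3929 0.0104 0.05  ] mug [ 0.3429 -0.474   0.08  ]
```

```bash
cat >> h.py <<'E'
def go(p,yaw,verbose=1):
    """target TCP p, tool x axis at world yaw deg, pointing down"""
    s=bot.observe(); Rc=R.from_quat(np.roll(s["eef_rot"],-1))
    Rt=R.from_euler("z",yaw,degrees=True)*R.from_euler("x",180,degrees=True)
    rv=(Rc.inv()*Rt).as_rotvec(degrees=True); sh=Rc.inv().apply(np.array(p)-s["position"]); 
    sh2=Rt.inv().apply(np.array(p)-s["position"])
    n=max(np.linalg.norm(rv)/8.5,np.linalg.norm(sh)/.05)
    x=Rc.as_matrix()[:,0]
    print("t",s["t"].round(2),"pos",s["position"].round(4),"yaw",np.degrees(np.arctan2(x[1],x[0])).round(2),"F",s["contact_force"].round(1),"w",s["width"].round(4))
    print("rotvec",rv.round(2),"shift(now axes)",sh.round(4),"shift(after rot)",sh2.round(4),"rows",n.round(1))
E
python3 - <<'E'
from h import *
go([.520,-.257,.2],0)
E
```

```text
Traceback (most recent call last):
  File "h.py", line 37, in go
    print("t",s["t"].round(2),"pos",s["position"].round(4),"yaw",np.degrees(np.arctan2(x[1],x[0])).round(2),"F",s["contact_force"].round(1),"w",s["width"].round(4))
              ^^^^^^^^^^^^
AttributeError: 'float' object has no attribute 'round'
```

```bash
sed -i 's/s\["t"\].round(2)/round(s["t"],2)/; s/s\["width"\].round(4)/round(float(s["width"]),4)/; s/n.round(1)/round(float(n),1)/' h.py
python3 - <<'E'
from h import *
go([.520,-.257,.2],0)
E
```

```text
t 0.65 pos [ 0.1645 -0.577   0.2367] yaw 15.92 F [ 1.1  0.1 -0.1] w 0.0879
rotvec [-0.    0.   15.92] shift(now axes) [ 0.4296 -0.2102  0.0367] shift(after rot) [ 0.3555 -0.32    0.0367] rows 9.6
```

Request:
step_arm(motion="0 0 8 0 0 0 100; 0 0 7.9 0 0 0 100; 0 0 0 0.036 -0.032 0 100; 0 0 0 0.036 -0.032 0 100; 0 0 0 0.036 -0.032 0 100; 0 0 0 0.036 -0.032 0 100; 0 0 0 0.036 -0.032 0 100; 0 0 0 0.036 -0.032 0 100")

```text
t: 1.45
position: [0.3857, -0.3882, 0.2366]
eef_rot: [0.003, 1.0, -0.011, 0.0]
contact_force: [0.7, -1.7, -0.3]
width: 0.088
```

```bash
python3 - <<'E'
from h import *
go([.520,-.257,.2],0)
E
```

```text
t 1.45 pos [ 0.3857 -0.3882  0.2366] yaw -1.31 F [ 0.7 -1.7 -0.3] w 0.088
rotvec [ 0.34 -0.02 -1.31] shift(now axes) [ 0.1313 -0.1344  0.0359] shift(after rot) [ 0.1343 -0.1312  0.0366] rows 3.8
```

Stop short, so the wrist camera (ahead of the tool) can see the crank.

Request:
step_arm(motion="0.3 0 -1.3 0.033 -0.035 0 100; 0 0 0 0.033 -0.035 0.009 100; 0 0 0 0 -0.035 0 100; 0 0 0 0 -0.026 0 100; 0 0 0 0 0 0 100")

```text
t: 1.95
position: [0.4594, -0.2494, 0.2278]
eef_rot: [0.001, 1.0, 0.004, 0.002]
contact_force: [0.0, 0.0, -0.2]
width: 0.0876
```

```bash
python3 - <<'E'
from h import *
p=pose(); im=bot.snapshot("wrist"); crop(im,0,0,640,400,1.25,"w1")
go([.520,-.257,.2],0)
print(p, proj("wrist",[[.52,-.257,.103],[.52,-.257,.044],[.607,-.235,.078]],p))
for t in ["crank","handle_foot"]:
    for d in bot.silhouettes("wrist",t)[:2]:
        m=d["mask"]; ys,xs=np.nonzero(m); print(t,round(d["confidence"],2),np.round(d["rect"]),xs.mean().round(1),ys.mean().round(1),m.sum())
E
```

```text
t 2.0 pos [ 0.4597 -0.251   0.2281] yaw 0.4 F [ 0.5 -0.3  0.4] w 0.0878
rotvec [ 0.15 -0.29  0.4 ] shift(now axes) [0.0601 0.0063 0.0284] shift(after rot) [0.0603 0.006  0.0281] rows 1.3
(array([ 0.45943336, -0.24938579,  0.22784011]), array([5.85704890e-04, 9.99990462e-01, 3.71813457e-03, 2.21538175e-03])) [[331.06450192 136.46896937]
 [329.32427878 132.27183449]
 [307.66044073  45.22247283]]
crank 0.96 [300.  82. 343. 154.] 326.0 116.1 1920
handle_foot 0.59 [305.  84. 349. 149.] 326.0 115.9 1893
```

View pics/w1.png

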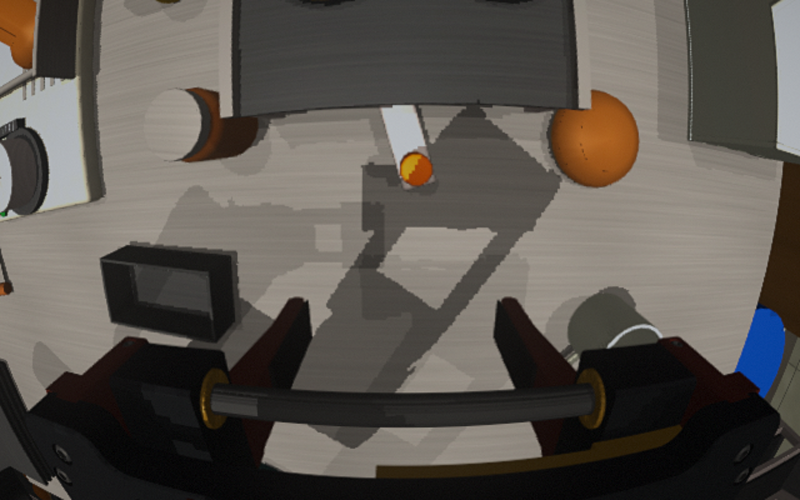

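Request:
step_arm(motion="0 0 0 0.031 0.004 0.03 100; 0 0 0 0.031 0.004 0.03 100; 0 0 0 0 0 0.02 100; 0 0 0 0 0 0 100")

```text
t: 2.5
position: [0.526, -0.2705, 0.1485]
eef_rot: [0.005, 1.0, -0.001, 0.006]
contact_force: [-0.5, 0.3, -0.6]
width: 0.0879
```

```bash
python3 - <<'E'
from h import *
go([.521,-.258,.075],0)
E
```

```text
t 2.5 pos [ 0.526  -0.2705  0.1485] yaw -0.12 F [-0.5  0.3 -0.6] w 0.0879
rotvec [ 0.61 -0.67 -0.13] shift(now axes) [-0.0059 -0.0133  0.0733] shift(after rot) [-0.005  -0.0125  0.0735] rows 1.5
```

Request:
step_arm(motion="0.6 -0.7 0 -0.005 -0.012 0 100; 0 0 0 0 0 0.018 100; 0 0 0 0 0 0.018 100; 0 0 0 0 0 0 100")

```text
t: 2.9
position: [0.5202, -0.2611, 0.1155]
eef_rot: [0.0, 1.0, -0.004, 0.0]
contact_force: [0.5, 0.0, -0.2]
width: 0.0878
```

```bash
python3 - <<'E'
from h import *
go([.521,-.258,.075],0)
E
```

```text
t 2.9 pos [ 0.5202 -0.2611  0.1155] yaw -0.42 F [ 0.5  0.  -0.2] w 0.0878
rotvec [ 0.05 -0.05 -0.42] shift(now axes) [ 0.0007 -0.0031  0.0405] shift(after rot) [ 0.0008 -0.0031  0.0405] rows 0.8
```

Request:
step_arm(motion="0 0 -0.4 0.0007 -0.003 0.02 100; 0 0 0 0 0 0.02 100; 0 0 0 0 0 0 60; 0 0 0 0 0 0 10; 0 0 0 0 0 0 10; 0 0 0 0 0 0 10; 0 0 0 0 0 0 10", force=15)

```text
t: 3.6
position: [0.5241, -0.2616, 0.0859]
eef_rot: [0.004, 1.0, -0.001, 0.006]
contact_force: [1.1, -0.0, 0.8]
width: 0.0514
```

```bash
python3 - <<'E'
from h import *
go([.521,-.258,.075],0)
E
```

```text
t 3.6 pos [ 0.5241 -0.2616  0.0859] yaw -0.17 F [ 1.1 -0.   0.8] w 0.0514
rotvec [ 0.42 -0.63 -0.17] shift(now axes) [-0.0032 -0.0036  0.0108] shift(after rot) [-0.0031 -0.0036  0.0109] rows 0.2
```

Request:
step_arm(motion="0.4 -0.6 0 -0.003 -0.004 0.009 45; 0 0 0 0 0 0 10; 0 0 0 0 0 0 10; 0 0 0 0 0 0 10; 0 0 0 0 0 0 10; 0 0 0 0 0 0 10", force=15)

```text
t: 4.2
position: [0.5212, -0.2574, 0.0767]
eef_rot: [0.0, 1.0, -0.001, 0.0]
contact_force: [-0.6, -0.6, 0.2]
width: 0.0238
```

```bash
python3 - <<'E'
from h import *
go([.521,-.258,.075],0)
E
```

```text
t 4.2 pos [ 0.5212 -0.2574  0.0767] yaw -0.16 F [-0.6 -0.6  0.2] w 0.0238
rotvec [ 0.01 -0.   -0.16] shift(now axes) [-0.0002  0.0006  0.0017] shift(after rot) [-0.0002  0.0006  0.0017] rows 0.0
```

Request:
step_arm(motion="0 0 0 -0.015 0.004 0 10; 0 0 0 -0.015 0.004 0 10; 0 0 0 -0.015 0.004 0 10; 0 0 0 -0.015 0.004 0 10; 0 0 0 -0.015 0.004 0 10; 0 0 0 -0.015 0.004 0 10; 0 0 0 -0.015 0.004 0 10; 0 0 0 0 0 0 10", force=15)

```text
t: 5.0
position: [0.406, -0.2869, 0.0766]
eef_rot: [-0.0, 1.0, -0.002, 0.0]
contact_force: [-2.1, -0.5, 2.6]
width: 0.0237
```

```bash
python3 - <<'E'
from h import *
go([.405,-.287,.075],0)
im=bot.snapshot("top"); crop(im,330,115,490,235,5,"t2")
p=pose();im=bot.snapshot("wrist"); crop(im,0,0,640,400,1.25,"w2")
E
```

```text
t 5.0 pos [ 0.406  -0.2869  0.0766] yaw -0.23 F [-2.1 -0.5  2.6] w 0.0237
rotvec [-0.02 -0.03 -0.23] shift(now axes) [-0.001   0.0001  0.0016] shift(after rot) [-0.001   0.0001  0.0016] rows 0.0
```

View pics/w2.png

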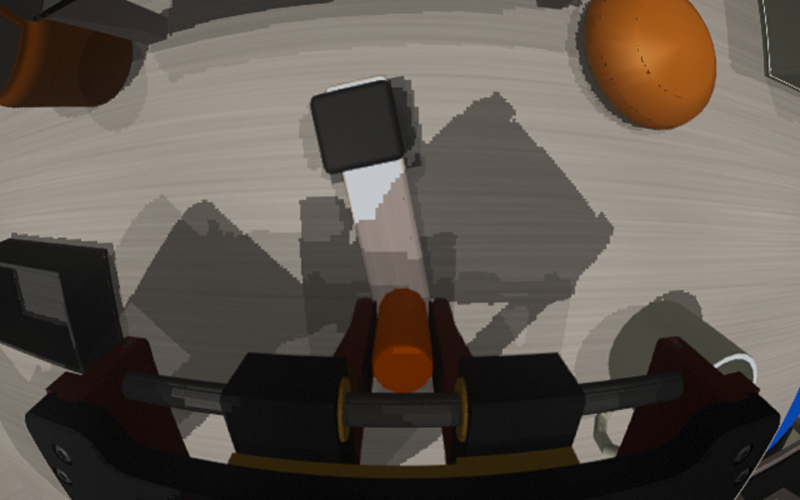

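The crank is clear of the rack, with the block's top centred at about (360,126) in the enlarged picture.

```bash
python3 - <<'E'
from h import *
np.set_printoptions(precision=4,suppress=True)
p=pose()
c=[onz("wrist",x/1.25,y/1.25,.078,p) for x,y in [(312,97),(386,81),(405,157),(330,172)]]
print(np.array(c),np.mean(c,0))
for d in [(0,1),(3,2),(1,2),(0,3)]:
    v=c[d[1]]-c[d[0]]; print(np.linalg.norm(v), np.degrees(np.arctan2(v[1],v[0])))
m=np.mean(c,0)[:2]; h=p[0][:2]; print(np.linalg.norm(m-h), np.degrees(np.arctan2(*(h-m)[::-1])))
E
```

```text
[[ 0.5065 -0.2529  0.078 ]
 [ 0.5115 -0.2809  0.078 ]
 [ 0.4825 -0.2879  0.078 ]
 [ 0.4773 -0.2592  0.078 ]] [ 0.4944 -0.2702  0.078 ]
0.02849908785076475 -79.87871309342351
0.029113483840693084 -79.6673207668857
0.029878610597663422 -166.5697014929227
0.029956796732965547 -167.75440881428068
0.0889147765153523 -169.18475362608552
```

Request:
step_arm(motion="0 0 0 0 0 0 100; 0 0 0 0 0 0 100; 0 0 0 0 0 -0.02 100; 0 0 0 0 0 -0.03 100; 0 0 -6 0.03 -0.006 -0.015 100; 0 0 -5 0.03 -0.006 0 100; 0 0 0 0.01 0 0 100; 0 0 0 0 0 0 100")

```text
t: 5.9
position: [0.4833, -0.2689, 0.1441]
eef_rot: [0.001, 0.995, 0.098, 0.002]
contact_force: [-0.5, -0.2, -0.7]
width: 0.084
```

```bash
python3 - <<'E'
from h import *
go([.494,-.270,.14],11)
p=pose();im=bot.snapshot("wrist"); crop(im,0,0,640,400,1.25,"w3")
E
```

```text
t 5.9 pos [ 0.4833 -0.2689  0.1441] yaw 11.29 F [-0.5 -0.2 -0.7] w 0.084
rotvec [ 0.09 -0.25  0.29] shift(now axes) [0.0103 0.0032 0.0041] shift(after rot) [0.0103 0.0031 0.0041] rows 0.2
```

View pics/w3.png

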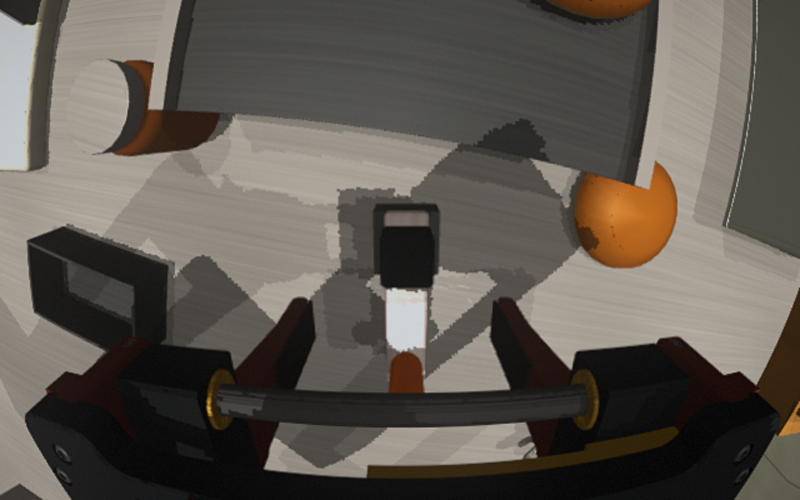

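```bash
python3 - <<'E'
from h import *
p=pose()
Rz=R.from_euler("z",11,degrees=True).as_matrix()
for z in (.078,.044):
  P=[np.array([.494,-.270,z])+Rz@np.array([a,b,0]) for a,b in [(.016,.016),(.016,-.016),(-.016,-.016),(-.016,.016)]]
  print(z,(proj("wrist",P,p)*1.25).round(0).tolist())
E
```

```text
0.078 [[381.0, 237.0], [437.0, 237.0], [435.0, 289.0], [381.0, 289.0]]
0.044 [[383.0, 224.0], [432.0, 224.0], [431.0, 270.0], [384.0, 270.0]]
```

Request:
step_arm(motion="0 0 0.3 0.01 0.003 0.02 100; 0 0 0 0 0 0.02 100; 0 0 0 0 0 0.02 70; 0 0 0 0 0 0 60; 0 0 0 0 0 0 60")

```text
t: 6.45
position: [0.4878, -0.2696, 0.0805]
eef_rot: [-0.001, 0.996, 0.092, -0.001]
contact_force: [0.4, 0.3, -0.9]
width: 0.0672
```

```bash
python3 - <<'E'
from h import *
go([.494,-.270,.064],11)
E
```

```text
t 6.45 pos [ 0.4878 -0.2696  0.0805] yaw 10.6 F [ 0.4  0.3 -0.9] w 0.0672
rotvec [-0.15  0.09 -0.4 ] shift(now axes) [0.006  0.0016 0.0165] shift(after rot) [0.006  0.0016 0.0165] rows 0.4
```

Request:
step_arm(motion="0 0 -0.4 0.006 0.001 0.016 50; 0 0 0 0 0 0 20; 0 0 0 0 0 0 20; 0 0 0 0 0 0 20; 0 0 0 0 0 0 20; 0 0 0 0 0 0 20", force=40)

```text
t: 7.05
position: [0.4943, -0.2702, 0.0652]
eef_rot: [-0.001, 0.995, 0.095, -0.0]
contact_force: [-0.3, -0.4, -3.5]
width: 0.0319
```

```bash
python3 - <<'E'
from h import *
go([.494,-.270,.064],11)
E
```

```text
t 7.05 pos [ 0.4943 -0.2702  0.0652] yaw 10.95 F [-0.3 -0.4 -3.5] w 0.0319
rotvec [-0.07  0.02 -0.05] shift(now axes) [-0.0003 -0.0002  0.0012] shift(after rot) [-0.0003 -0.0002  0.0012] rows 0.0
```

Request:
step_arm(motion="0 0 0 0 0 -0.01 20; 0 0 0 0 0 -0.03 20; 0 0 0 0 0 -0.035 20; 0 0 0 0 0 -0.035 20; 0 0 0 0.002 -0.02 -0.02 20; 0 0 0 0.004 -0.03 0 20; 0 0 0 0.004 -0.034 0 20; 0 0 0 0.004 -0.034 0 20")

```text
t: 7.85
position: [0.4855, -0.1523, 0.2048]
eef_rot: [0.0, 0.996, 0.092, 0.001]
contact_force: [1.4, 0.5, -4.2]
width: 0.0319
```

```bash
python3 - <<'E'
from h import *
go([.45,.244,.21],11)
im=bot.snapshot("side"); crop(im,150,80,450,320,2.5,"s3")
E
```

```text
t 7.85 pos [ 0.4855 -0.1523  0.2048] yaw 10.61 F [ 1.4  0.5 -4.2] w 0.0319
rotvec [ 0.06 -0.09 -0.39] shift(now axes) [ 0.0381 -0.396  -0.0055] shift(after rot) [ 0.0407 -0.3958 -0.0052] rows 8.0
```

View pics/s3.png

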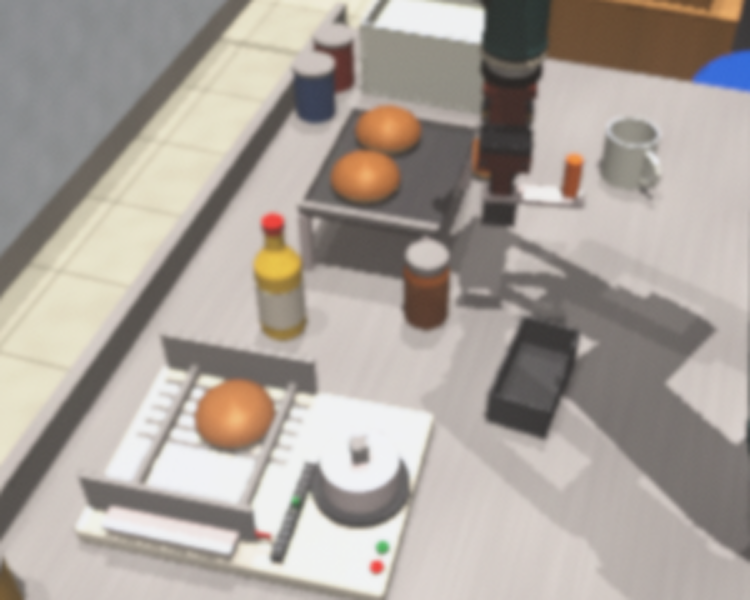

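Request:
step_arm(motion="0 0 0 0.004 -0.03 -0.003 20; 0 0 0 0.004 -0.035 -0.003 20; 0 0 0 0.004 -0.038 0 20; 0 0 0 0.004 -0.038 0 20; 0 0 0 0.004 -0.038 0 20; 0 0 0 0.004 -0.038 0 20; 0 0 0 0.004 -0.038 0 20; 0 0 0 0.004 -0.038 0 20")

```text
t: 8.7
position: [0.4579, 0.1548, 0.2163]
eef_rot: [-0.001, 0.996, 0.091, 0.002]
contact_force: [0.6, 0.6, -4.0]
width: 0.0319
```

```bash
python3 - <<'E'
from h import *
go([.45,.244,.21],11)
E
```

```text
t 8.7 pos [0.4579 0.1548 0.2163] yaw 10.47 F [ 0.6  0.6 -4. ] w 0.0319
rotvec [-0.08 -0.2  -0.53] shift(now axes) [ 0.0084 -0.0891  0.0065] shift(after rot) [ 0.0092 -0.089   0.0063] rows 1.8
```

Request:
step_arm(motion="0 0 -0.5 0.003 -0.035 0.002 20; 0 0 0 0.003 -0.03 0.002 20; 0 0 0 0 -0.01 0 20; 0 0 0 0 0 0 20; 0 0 0 0 0 0 20")

```text
t: 9.2
position: [0.4473, 0.2355, 0.2145]
eef_rot: [-0.001, 0.995, 0.099, 0.002]
contact_force: [-0.3, -0.9, -4.4]
width: 0.0316
```

```bash
python3 - <<'E'
from h import *
go([.45,.244,.21],11)
p=pose();im=bot.snapshot("wrist"); crop(im,0,0,640,400,1.25,"w4")
crop(im,200,60,440,240,3.3,"w4b")
s=proj("wrist",[[.5466,.2454,.115],[.5498,.2431,.085]],p); print(s)
E
```

```text
t 9.2 pos [0.4473 0.2355 0.2145] yaw 11.39 F [-0.3 -0.9 -4.4] w 0.0316
rotvec [-0.09 -0.26  0.39] shift(now axes) [ 0.0043 -0.0078  0.0045] shift(after rot) [ 0.0043 -0.0078  0.0045] rows 0.2
[[334.78826256  90.60614884]
 [336.68459399  90.0411506 ]]
```

View pics/w4.png

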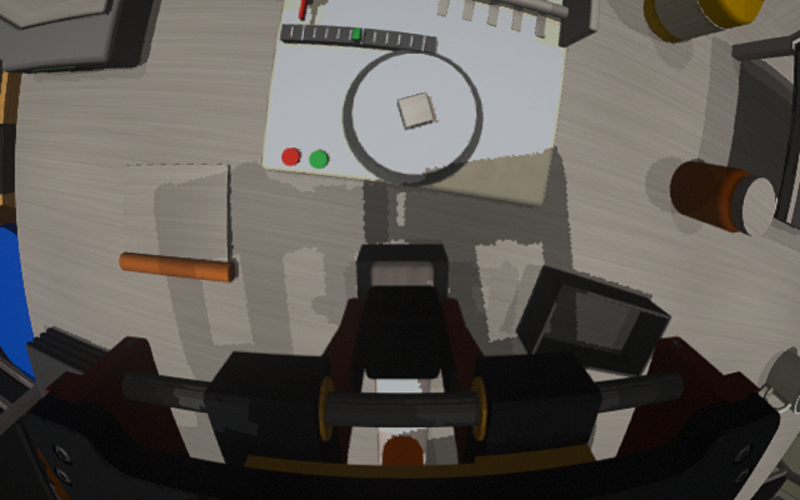

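View pics/w4b.png

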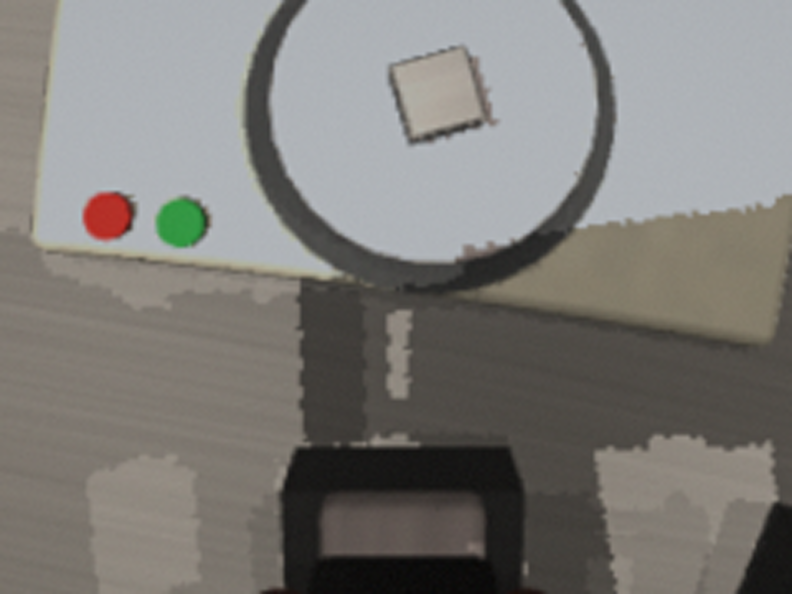

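```bash
python3 - <<'E'
from h import *
np.set_printoptions(precision=4,suppress=True)
p=pose()
W=lambda X,Y,z:onz("wrist",200+X/3.3-.35,60+Y/3.3-.35,z,p)
c=np.array([W(X,Y,.115) for X,Y in [(390,66),(465,47),(487,123),(411,143)]])
print(c,c.mean(0))
for a,b in [(0,1),(3,2),(1,2),(0,3)]:
    v=c[b]-c[a]; print(np.linalg.norm(v),np.degrees(np.arctan2(v[1],v[0]))%90)
q=np.array([W(X,Y,.085)[:2] for X,Y in [(269,100),(600,100),(290,180),(340,236),(425,264),(510,242),(570,190),(300,5),(563,5)]])
A=np.c_[2*q,np.ones(len(q))]; s=np.linalg.lstsq(A,(q**2).sum(1),rcond=None)[0]; print("circle",s[:2],np.sqrt(s[2]+s[0]**2+s[1]**2), q)
# 
b=[W(37,245,.03),W(770,340,.03)]; v=b[1]-b[0]; print("base front", b, np.linalg.norm(v), np.degrees(np.arctan2(v[1],v[0])))
E
```

```text
[[0.5527 0.2598 0.115 ]
 [0.5609 0.2433 0.115 ]
 [0.5437 0.2345 0.115 ]
 [0.5352 0.2512 0.115 ]] [0.5481 0.2472 0.115 ]
0.018452470331702508 26.346428070682386
0.018822454496440745 26.8550371116971
0.019272242113614096 27.28123126673961
0.01943683732240228 26.184823033533974
circle [0.5489 0.2476] 0.044360003224021186 [[0.5408 0.291 ]
 [0.5589 0.2038]
 [0.5203 0.2813]
 [0.5077 0.2651]
 [0.5046 0.241 ]
 [0.5153 0.2197]
 [0.5328 0.2066]
 [0.5681 0.2878]
 [0.5824 0.2189]]
base front [array([0.484 , 0.3691, 0.03  ]), array([0.5008, 0.1179, 0.03  ])] 0.2517646121497798 -86.16032566219246
```

```bash
python3 - <<'E'
from h import *
np.set_printoptions(precision=1,suppress=True)
p=pose(); Rt=R.from_quat(np.roll(p[1],-1)).as_matrix()
for dx in (0,.002):
  t=np.array([[.023+dx,y,.0652-z] for z in (0,.032) for y in (-.023,.023)]+[[.024+dx,y,.0652-z] for z in (.032,.044) for y in (-.015,.015)]+[[.016+dx,y,.0652-z] for z in (.044,.078) for y in (-.016,.016)])
  uv=proj("wrist",p[0]+t@Rt.T,p); print(((uv+.35-[200,60])*3.3))
E
```

```text
[[298.2 447.5]
 [509.9 447.3]
 [281.7 493.2]
 [527.1 493. ]
 [324.  488.1]
 [484.7 488. ]
 [319.1 509. ]
 [490.  508.8]
 [314.7 551.5]
 [494.4 551.3]
 [296.4 635.2]
 [513.6 634.9]]
[[298.  438.6]
 [510.2 438.4]
 [281.3 483.1]
 [527.4 482.8]
 [323.8 477.9]
 [485.  477.7]
 [318.8 498.2]
 [490.3 498. ]
 [314.4 541. ]
 [494.7 540.8]
 [295.8 623. ]
 [514.2 622.7]]
```

```bash
python3 - <<'E'
from h import *
go([.5482,.2472,.20],26.7)
E
```

```text
t 9.25 pos [0.4473 0.2352 0.2145] yaw 11.35 F [ 0.8 -0.1 -4.2] w 0.0316
rotvec [ -0.06  -0.27 -15.35] shift(now axes) [0.1012 0.0081 0.015 ] shift(after rot) [0.0955 0.0346 0.0145] rows 2.1
```

Request:
step_arm(motion="0 0 -7 0 0 0 20; 0 0 -7 0 0 0 20; 0 0 0 0.03 0.01 0 20; 0 0 0 0.03 0.01 0.005 20; 0 0 0 0.02 0.007 0.005 20; 0 0 0 0 0 0 20; 0 0 0 0 0 0 20")

```text
t: 9.95
position: [0.5339, 0.2342, 0.2046]
eef_rot: [0.001, 0.976, 0.219, 0.0]
contact_force: [-0.7, -0.1, -3.2]
width: 0.0317
```

```bash
python3 - <<'E'
from h import *
go([.5482,.2472,.20],26.7)
E
```

```text
t 9.95 pos [0.5339 0.2342 0.2046] yaw 25.3 F [-0.7 -0.1 -3.2] w 0.0317
rotvec [ 0.14 -0.01 -1.4 ] shift(now axes) [ 0.0185 -0.0057  0.0046] shift(after rot) [ 0.0187 -0.0052  0.0046] rows 0.4
```

Request:
step_arm(motion="0 0 -1.4 0.018 -0.0055 0.005 20; 0 0 0 0 0 0 20; 0 0 0 0 0 0 20")

```text
t: 10.25
position: [0.5449, 0.2437, 0.1997]
eef_rot: [0.002, 0.973, 0.23, -0.002]
contact_force: [-0.9, -0.1, -3.4]
width: 0.0314
```

```bash
python3 - <<'E'
from h import *
go([.5482,.2472,.20],26.7)
p=pose();im=bot.snapshot("wrist"); crop(im,200,60,440,240,3.3,"w5")
im=bot.snapshot("side"); crop(im,180,150,380,300,4,"s5")
im=bot.snapshot("top"); crop(im,180,110,340,230,5,"t5")
E
```

```text
t 10.25 pos [0.5449 0.2437 0.1997] yaw 26.58 F [-0.9 -0.1 -3.4] w 0.0314
rotvec [ 0.14  0.24 -0.12] shift(now axes) [ 0.0046 -0.0017 -0.0004] shift(after rot) [ 0.0046 -0.0016 -0.0003] rows 0.1
```

View pics/s5.png

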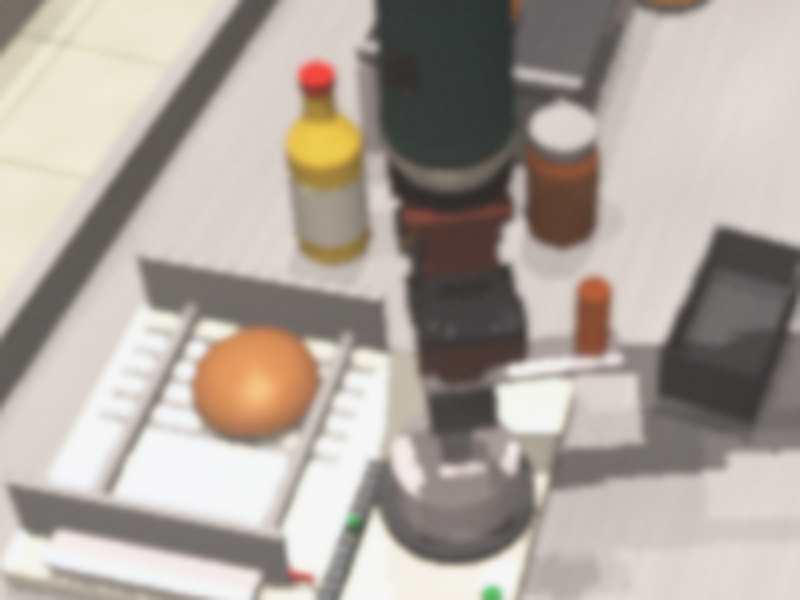

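View pics/w5.png

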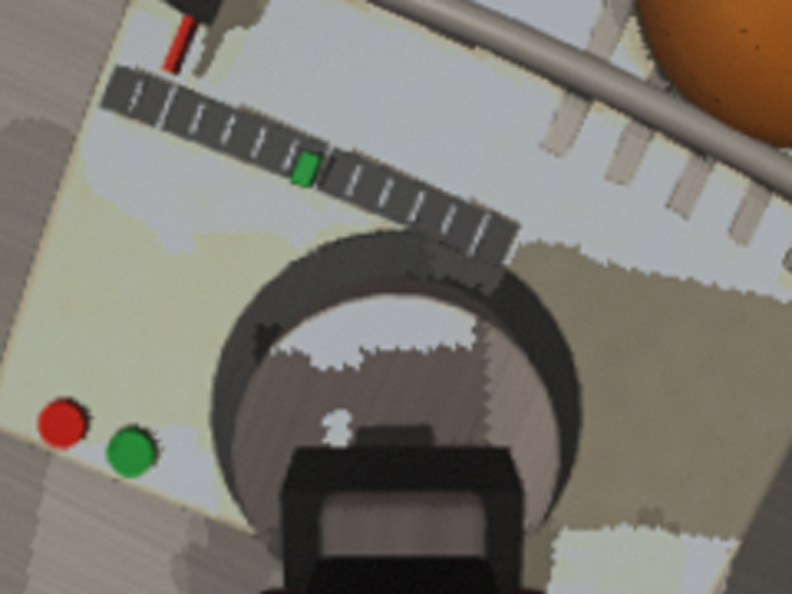

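```bash
python3 - <<'E'
from h import *
np.set_printoptions(precision=4,suppress=True)
go([.5482,.2472,.20],26.7)
p=pose(); Rz=R.from_euler("z",26.7,degrees=True).as_matrix()
P=[np.array([.5482,.2472,z])+Rz@np.array([w,y,0]) for z,w in ((.115,.0093),(.085,.01)) for y in (w,-w)]
print((proj("wrist",P,p)+.35-[200,60])*3.3)
W=lambda X,Y,z:onz("wrist",200+X/3.3-.35,60+Y/3.3-.35,z,p)
print("tag",W(306,168,.06),"ptr tip",W(171,68,.055))
a=np.array([W(103,108,.045),W(505,262,.045)]);v=a[1]-a[0];print("rail",a,np.degrees(np.arctan2(v[1],v[0]))+90)
E
```

```text
t 10.4 pos [0.5454 0.2441 0.1999] yaw 26.59 F [-0.6 -0.1 -3.7] w 0.0315
rotvec [ 0.14  0.15 -0.11] shift(now axes) [ 0.0039 -0.0015 -0.0001] shift(after rot) [ 0.0039 -0.0015 -0.0001] rows 0.1
[[357.1381 464.2848]
 [435.3616 463.9998]
 [358.9697 429.485 ]
 [434.2209 429.2062]]
tag [0.6076 0.305  0.06  ] ptr tip [0.6174 0.3536 0.055 ]
rail [[0.5982 0.3701 0.045 ]
 [0.6081 0.2413 0.045 ]] 4.407664315950555
```

Request:
step_arm(motion="0.1 0.1 -0.1 0.004 -0.0015 0 20; 0 0 0 0 0 0 20; 0 0 0 0 0 0 20")

```text
t: 10.7
position: [0.5475, 0.2471, 0.2006]
eef_rot: [0.0, 0.973, 0.231, -0.0]
contact_force: [-0.1, 0.2, -4.1]
width: 0.0319
```

```bash
python3 - <<'E'
from h import *
go([.5482,.2472,.175],26.7)
E
```

```text
t 10.7 pos [0.5475 0.2471 0.2006] yaw 26.69 F [-0.1  0.2 -4.1] w 0.0319
rotvec [ 0.03  0.04 -0.01] shift(now axes) [0.0007 0.0002 0.0256] shift(after rot) [0.0007 0.0002 0.0256] rows 0.5
```

Request:
step_arm(motion="0 0 0 0.0007 0 0.01 20; 0 0 0 0 0 0.01 20; 0 0 0 0 0 0.005 20; 0 0 0 0 0 0 20; 0 0 0 0 0 0.004 20; 0 0 0 0 0 0 20")

```text
t: 11.3
position: [0.5478, 0.2474, 0.1681]
eef_rot: [0.0, 0.973, 0.231, -0.001]
contact_force: [0.2, -0.1, -4.2]
width: 0.032
```

```bash
python3 - <<'E'
from h import *
go([.5482,.2472,.150],26.7)
E
```

```text
t 11.3 pos [0.5478 0.2474 0.1681] yaw 26.7 F [ 0.2 -0.1 -4.2] w 0.032
rotvec [ 0.03  0.11 -0.  ] shift(now axes) [0.0003 0.0003 0.0181] shift(after rot) [0.0003 0.0004 0.0181] rows 0.4
```

Request:
step_arm(motion="0 0 0 0 0 0.006 20; 0 0 0 0 0 0.006 20; 0 0 0 0 0 0.004 20; 0 0 0 0 0 0.003 20; 0 0 0 0 0 0 20")

```text
t: 11.8
position: [0.5484, 0.2478, 0.1504]
eef_rot: [0.0, 0.973, 0.231, 0.0]
contact_force: [-0.1, 0.7, -4.0]
width: 0.0316
```

```bash
python3 - <<'E'
from h import *
go([.5482,.2472,.150],26.7)
E
```

```text
t 11.8 pos [0.5484 0.2478 0.1504] yaw 26.7 F [-0.1  0.7 -4. ] w 0.0316
rotvec [ 0.03 -0.01 -0.  ] shift(now axes) [-0.0005  0.0004  0.0004] shift(after rot) [-0.0005  0.0004  0.0004] rows 0.0
```

Request:
step_arm(motion="0 0 0 0 0 0.002 20; 0 0 0 0 0 0.001 20; 0 0 0 0 0 0 100; 0 0 0 0 0 0 100; 0 0 0 0 0 0 100; 0 0 0 0 0 0 100")

```text
t: 12.4
position: [0.5503, 0.2484, 0.1509]
eef_rot: [0.0, 0.973, 0.231, 0.003]
contact_force: [-0.6, -0.6, -0.8]
width: 0.06
```

```bash
python3 - <<'E'
from h import *
go([.5482,.2472,.150],26.7)
im=bot.snapshot("side"); crop(im,180,150,380,300,4,"s6")
E
```

```text
t 12.4 pos [0.5503 0.2484 0.1509] yaw 26.71 F [-0.6 -0.6 -0.8] w 0.06
rotvec [ 0.09 -0.3   0.01] shift(now axes) [-0.0024  0.0001  0.0009] shift(after rot) [-0.0024  0.0001  0.0009] rows 0.1
```

View pics/s6.png

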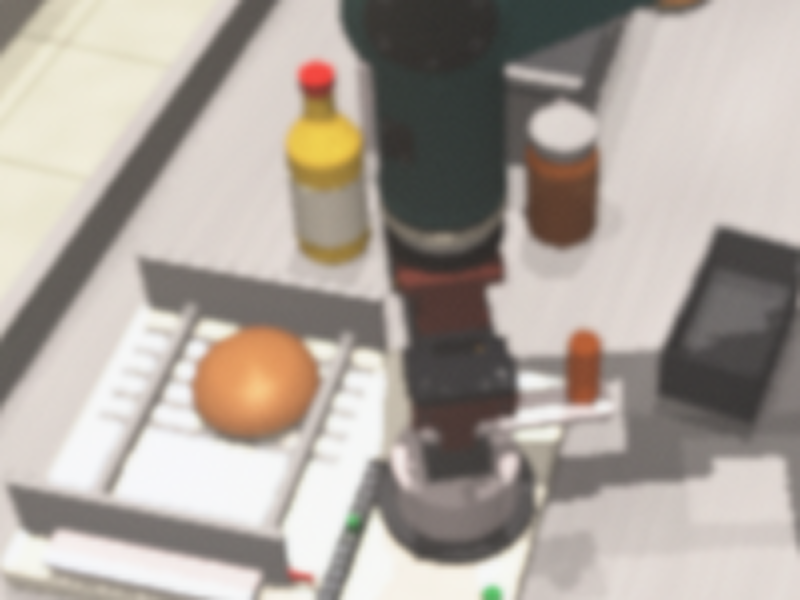

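Request:
step_arm(motion="0 -0.3 0 0 0 0 100; 0 0 0 0 0 0 100; 0 0 0 0 0 -0.02 100; 0 0 0 0 0 -0.03 100; 0 0 0 0 0 -0.015 100; 0 0 8 -0.02 0 0 100; 0 0 8 -0.025 0 0 100; 0 0 8 -0.02 0 0 100")

```text
t: 13.25
position: [0.4904, 0.2279, 0.2175]
eef_rot: [0.001, 1.0, 0.017, 0.001]
contact_force: [0.8, 0.2, 0.7]
width: 0.0878
```

```bash
python3 - <<'E'
from h import *
go([.4678,.2068,.22],0)
im=bot.snapshot("wrist"); crop(im,0,0,640,400,1.25,"w7")
E
```

```text
t 13.25 pos [0.4904 0.2279 0.2175] yaw 1.92 F [0.8 0.2 0.7] w 0.0878
rotvec [ 0.09 -0.07  1.92] shift(now axes) [-0.0233  0.0203 -0.0025] shift(after rot) [-0.0226  0.0211 -0.0025] rows 0.6
```

View pics/w7.png

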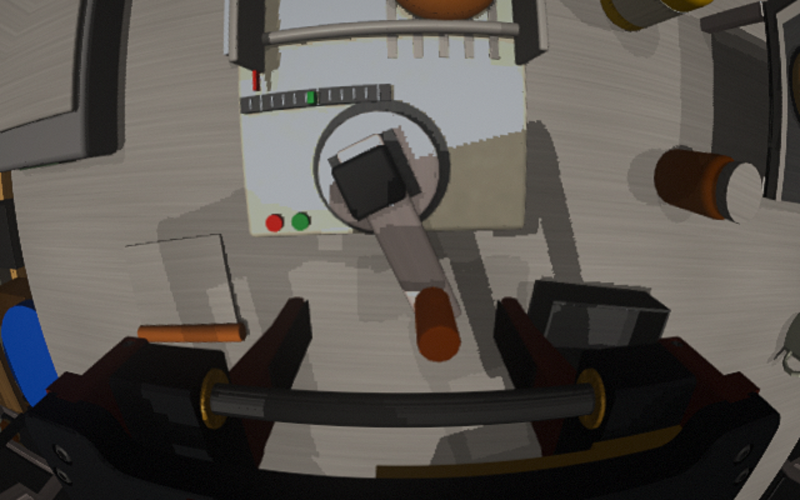

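```bash
python3 - <<'E'
from h import *
np.set_printoptions(precision=4,suppress=True)
p=pose()
W=lambda X,Y,z:onz("wrist",X/1.25,Y/1.25,z,p)
print(W(438,344,.188), W(436,299,.129))
c=[W(*q,.163) for q in [(334,175),(387,146),(406,192),(357,220)]]; print(np.array(c),np.mean(c,0))
print("tag",W(311,98,.06),W(311,98,.045),"ptr",W(256,88,.055),W(256,88,.04))
E
```

```text
[0.4655 0.2082 0.188 ] [0.4657 0.2043 0.129 ]
[[0.5495 0.265  0.163 ]
 [0.565  0.2373 0.163 ]
 [0.541  0.2269 0.163 ]
 [0.5254 0.2527 0.163 ]] [0.5452 0.2455 0.163 ]
tag [0.6015 0.3016 0.06  ] [0.603  0.3051 0.045 ] ptr [0.6132 0.3502 0.055 ] [0.6153 0.356  0.04  ]
```

Request:
step_arm(motion="0 0 1.9 -0.0115 0.01 0 100; 0 0 0 -0.0115 0.01 0 100; 0 0 0 0 0 0.02 100; 0 0 0 0 0 0.02 70; 0 0 0 0 0 0.01 60; 0 0 0 0 0 0 60")

```text
t: 13.9
position: [0.4638, 0.2058, 0.1671]
eef_rot: [0.001, 1.0, 0.003, 0.001]
contact_force: [0.0, 0.1, -0.4]
width: 0.0673
```

```bash
python3 - <<'E'
from h import *
go([.4678,.2068,.160],0)
E
```

```text
t 13.9 pos [0.4638 0.2058 0.1671] yaw 0.32 F [ 0.   0.1 -0.4] w 0.0673
rotvec [ 0.07 -0.07  0.32] shift(now axes) [ 0.0039 -0.0009  0.0071] shift(after rot) [ 0.004  -0.001   0.0071] rows 0.2
```

Request:
step_arm(motion="0 0 0.3 0.003 -0.001 0.006 40; 0 0 0 0 0 0 10; 0 0 0 0 0 0 10; 0 0 0 0 0 0 10; 0 0 0 0 0 0 10", force=12)

```text
t: 14.4
position: [0.4693, 0.2075, 0.1625]
eef_rot: [0.0, 1.0, 0.001, 0.002]
contact_force: [-0.6, -0.1, -0.1]
width: 0.0273
```

```bash
cat >> h.py <<'E'
C=np.array([.5482,.2472])
def arc(step=15,n=8,r=.090,corr=1):
    s=bot.observe(); q=s["position"][:2]; d=q-C; a=np.degrees(np.arctan2(d[1],d[0]))
    print("t",round(s["t"],2),"radius",np.linalg.norm(d).round(4),"ang",a.round(1),"z",s["position"][2].round(4),"F",s["contact_force"].round(1),"w",round(float(s["width"]),4))
    rows=[];cur=q
    for i in range(n):
        a2=np.radians(a-step*(i+1)); nx=C+r*np.array([np.cos(a2),np.sin(a2)]); e=nx-cur; cur=nx
        rows.append(f"0 0 0 {e[0]:.3f} {-e[1]:.3f} 0 10")
    print("; ".join(rows))
E
python3 - <<'E'
from h import *
go([.4678,.2068,.160],0)
arc()
E
```

```text
t 14.4 pos [0.4693 0.2075 0.1625] yaw 0.12 F [-0.6 -0.1 -0.1] w 0.0273
rotvec [ 0.02 -0.25  0.12] shift(now axes) [-0.0015  0.0007  0.0025] shift(after rot) [-0.0015  0.0007  0.0025] rows 0.1
t 14.4 radius 0.0883 ang -153.3 z 0.1625 F [-0.6 -0.1 -0.1] w 0.0273
0 0 0 -0.009 -0.021 0 10; 0 0 0 -0.002 -0.023 0 10; 0 0 0 0.004 -0.023 0 10; 0 0 0 0.010 -0.021 0 10; 0 0 0 0.015 -0.018 0 10; 0 0 0 0.019 -0.013 0 10; 0 0 0 0.022 -0.008 0 10; 0 0 0 0.023 -0.002 0 10
```

Request:
step_arm(motion="0 0 0 0 0 0 10; 0 0 0 0 0 0 10; 0 0 0 -0.008 -0.021 0 10; 0 0 0 -0.002 -0.023 0 10; 0 0 0 0.004 -0.023 0 10; 0 0 0 0.010 -0.021 0 10; 0 0 0 0.015 -0.018 0 10")

```text
t: 15.1
position: [0.4841, 0.31, 0.1625]
eef_rot: [0.005, 1.0, 0.001, -0.001]
contact_force: [-1.5, -5.8, 3.6]
width: 0.0242
```

```bash
python3 - <<'E'
from h import *
arc()
E
```

```text
t 15.1 radius 0.0897 ang 135.6 z 0.1625 F [-1.5 -5.8  3.6] w 0.0242
0 0 0 0.018 -0.015 0 10; 0 0 0 0.022 -0.009 0 10; 0 0 0 0.023 -0.003 0 10; 0 0 0 0.023 0.003 0 10; 0 0 0 0.022 0.009 0 10; 0 0 0 0.019 0.014 0 10; 0 0 0 0.014 0.018 0 10; 0 0 0 0.009 0.022 0 10
```

Turning works well, with low force. I'll continue.

Request:
step_arm(motion="0 0 0 0.018 -0.015 0 10; 0 0 0 0.022 -0.009 0 10; 0 0 0 0.023 -0.003 0 10; 0 0 0 0.023 0.003 0 10; 0 0 0 0.022 0.009 0 10; 0 0 0 0.019 0.014 0 10; 0 0 0 0.014 0.018 0 10; 0 0 0 0.009 0.022 0 10")

```text
t: 15.9
position: [0.6325, 0.2824, 0.1629]
eef_rot: [0.0, 1.0, 0.005, -0.006]
contact_force: [1.1, 2.2, -1.8]
width: 0.0236
```

```bash
python3 - <<'E'
from h import *
go([.5,.2,.16],0)
arc()
E
```

```text
t 15.9 pos [0.6325 0.2824 0.1629] yaw 0.53 F [ 1.1  2.2 -1.8] w 0.0236
rotvec [0.01 0.65 0.53] shift(now axes) [-0.1333  0.0811  0.0045] shift(after rot) [-0.1325  0.0824  0.0029] rows 3.1
t 15.9 radius 0.0914 ang 22.6 z 0.1629 F [ 1.1  2.2 -1.8] w 0.0236
0 0 0 0.005 0.023 0 10; 0 0 0 0.000 0.023 0 10; 0 0 0 -0.006 0.023 0 10; 0 0 0 -0.012 0.020 0 10; 0 0 0 -0.017 0.017 0 10; 0 0 0 -0.020 0.012 0 10; 0 0 0 -0.023 0.006 0 10; 0 0 0 -0.023 0.000 0 10
```

Request:
step_arm(motion="0 0.5 0.4 0.005 0.023 0 10; 0 0 0 0.000 0.023 0 10; 0 0 0 -0.006 0.023 0 10; 0 0 0 -0.012 0.020 0 10; 0 0 0 -0.017 0.017 0 10; 0 0 0 -0.020 0.012 0 10; 0 0 0 -0.023 0.006 0 10; 0 0 0 -0.023 0.000 0 10")

```text
t: 16.7
position: [0.5427, 0.1573, 0.1628]
eef_rot: [-0.006, 1.0, -0.001, 0.005]
contact_force: [2.4, 3.1, -5.4]
width: 0.0241
```

```bash
python3 - <<'E'
from h import *
go([.5,.2,.16],0)
arc()
E
```

```text
t 16.7 pos [0.5427 0.1573 0.1628] yaw -0.14 F [ 2.4  3.1 -5.4] w 0.0241
rotvec [-0.64 -0.58 -0.14] shift(now axes) [-0.0429 -0.0425  0.0029] shift(after rot) [-0.0427 -0.0427  0.0028] rows 1.2
t 16.7 radius 0.09 ang -93.5 z 0.1628 F [ 2.4  3.1 -5.4] w 0.0241
0 0 0 -0.023 -0.005 0 10; 0 0 0 -0.021 -0.010 0 10; 0 0 0 -0.018 -0.015 0 10; 0 0 0 -0.013 -0.019 0 10; 0 0 0 -0.008 -0.022 0 10; 0 0 0 -0.002 -0.023 0 10; 0 0 0 0.004 -0.023 0 10; 0 0 0 0.010 -0.021 0 10
```

Request:
step_arm(motion="-0.5 -0.5 0 -0.023 -0.005 0 10; 0 0 0 -0.021 -0.010 0 10; 0 0 0 -0.018 -0.015 0 10; 0 0 0 -0.013 -0.019 0 10; 0 0 0 -0.008 -0.022 0 10; 0 0 0 -0.002 -0.023 0 10; 0 0 0 0.004 -0.023 0 10; 0 0 0 0.010 -0.021 0 10")

```text
t: 17.5
position: [0.4722, 0.2952, 0.1626]
eef_rot: [0.001, 1.0, -0.002, 0.007]
contact_force: [3.9, -5.7, -4.3]
width: 0.024
```

```bash
python3 - <<'E'
from h import *
go([.5,.2,.16],0)
arc()
E
```

```text
t 17.5 pos [0.4722 0.2952 0.1626] yaw -0.26 F [ 3.9 -5.7 -4.3] w 0.024
rotvec [ 0.13 -0.76 -0.26] shift(now axes) [0.0282 0.0951 0.0032] shift(after rot) [0.0278 0.0952 0.0026] rows 2.0
t 17.5 radius 0.0899 ang 147.7 z 0.1626 F [ 3.9 -5.7 -4.3] w 0.024
0 0 0 0.015 -0.018 0 10; 0 0 0 0.019 -0.014 0 10; 0 0 0 0.022 -0.008 0 10; 0 0 0 0.023 -0.002 0 10; 0 0 0 0.023 0.004 0 10; 0 0 0 0.021 0.010 0 10; 0 0 0 0.018 0.015 0 10; 0 0 0 0.014 0.019 0 10
```

Request:
step_arm(motion="0 -0.6 0 0.015 -0.018 0 10; 0 0 0 0.019 -0.014 0 10; 0 0 0 0.022 -0.008 0 10; 0 0 0 0.023 -0.002 0 10; 0 0 0 0.023 0.004 0 10; 0 0 0 0.021 0.010 0 10; 0 0 0 0.018 0.015 0 10; 0 0 0 0.014 0.019 0 10")

```text
t: 18.3
position: [0.6255, 0.2966, 0.1626]
eef_rot: [0.0, 1.0, 0.002, -0.004]
contact_force: [-1.9, 2.0, -1.2]
width: 0.0237
```

```bash
python3 - <<'E'
from h import *
go([.5,.2,.16],0)
arc()
E
```

```text
t 18.3 pos [0.6255 0.2966 0.1626] yaw 0.26 F [-1.9  2.  -1.2] w 0.0237
rotvec [0.01 0.43 0.26] shift(now axes) [-0.1259  0.096   0.0036] shift(after rot) [-0.1255  0.0966  0.0026] rows 3.2
t 18.3 radius 0.0917 ang 32.6 z 0.1626 F [-1.9  2.  -1.2] w 0.0237
0 0 0 0.008 0.022 0 10; 0 0 0 0.004 0.023 0 10; 0 0 0 -0.002 0.023 0 10; 0 0 0 -0.008 0.022 0 10; 0 0 0 -0.013 0.019 0 10; 0 0 0 -0.018 0.015 0 10; 0 0 0 -0.021 0.010 0 10; 0 0 0 -0.023 0.004 0 10
```

Request:
step_arm(motion="0 0.4 0 0.008 0.022 0 10; 0 0 0 0.004 0.023 0 10; 0 0 0 -0.002 0.023 0 10; 0 0 0 -0.008 0.022 0 10; 0 0 0 -0.013 0.019 0 10; 0 0 0 -0.018 0.015 0 10; 0 0 0 -0.021 0.010 0 10; 0 0 0 -0.023 0.004 0 10")

```text
t: 19.1
position: [0.5596, 0.1577, 0.1629]
eef_rot: [-0.006, 1.0, 0.001, 0.006]
contact_force: [2.6, 0.9, -4.1]
width: 0.0239
```

```bash
python3 - <<'E'
from h import *
arc()
p=pose();im=bot.snapshot("wrist"); crop(im,0,0,640,400,1.25,"w8")
im=bot.snapshot("top"); crop(im,180,110,340,230,5,"t8")
E
```

```text
t 19.1 radius 0.0902 ang -82.7 z 0.1629 F [ 2.6  0.9 -4.1] w 0.0239
0 0 0 -0.024 -0.000 0 10; 0 0 0 -0.023 -0.006 0 10; 0 0 0 -0.020 -0.012 0 10; 0 0 0 -0.017 -0.017 0 10; 0 0 0 -0.012 -0.020 0 10; 0 0 0 -0.006 -0.023 0 10; 0 0 0 0.000 -0.023 0 10; 0 0 0 0.006 -0.023 0 10
```

View pics/w8.png

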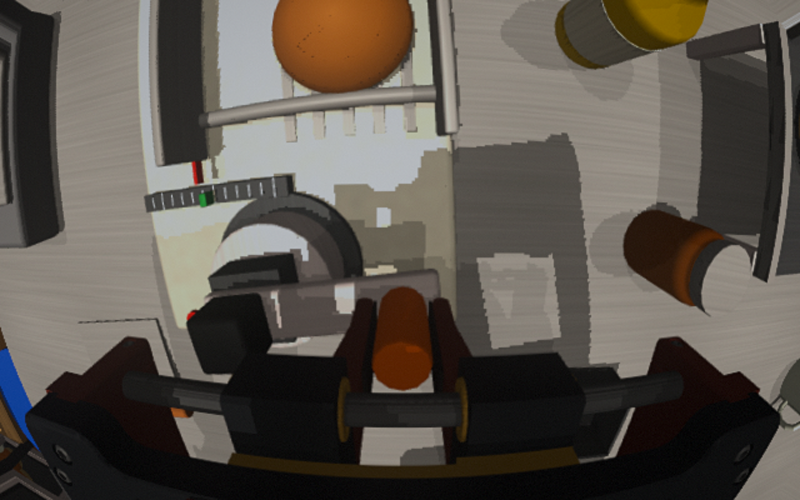

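View pics/t8.png

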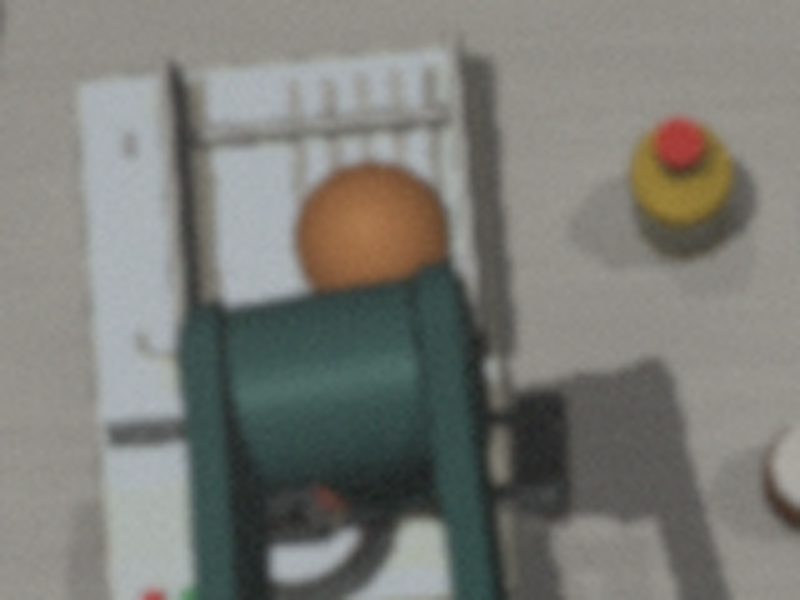

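```bash
python3 - <<'E'
from h import *
im=bot.snapshot("wrist"); crop(im,105,115,245,175,5.7,"w9")
E
```

```text
(no output)
```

View pics/w9.png

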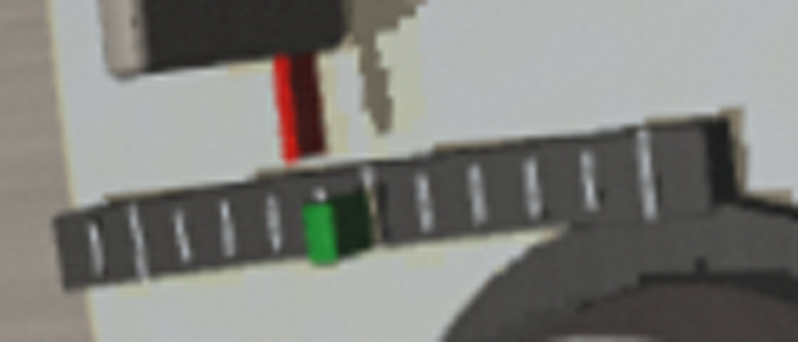

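Request:
step_arm(motion="-0.5 -0.5 0 -0.024 0 0 10; 0 0 0 -0.023 -0.006 0 10; 0 0 0 -0.020 -0.012 0 10; 0 0 0 -0.013 -0.013 0 10; 0 0 0 0 0 0 10; 0 0 0 0 0 0 100; 0 0 0 0 0 0 100; 0 0 0 0 0 0 100")

```text
t: 20.05
position: [0.4871, 0.1886, 0.1635]
eef_rot: [0.002, 1.0, 0.002, 0.004]
contact_force: [0.8, -0.1, -0.1]
width: 0.0444
```

```bash
python3 - <<'E'
from h import *
arc()
go([.53,.305,.26],0)
E
```

```text
t 20.05 radius 0.0847 ang -136.2 z 0.1635 F [ 0.8 -0.1 -0.1] w 0.0444
0 0 0 -0.018 -0.015 0 10; 0 0 0 -0.009 -0.022 0 10; 0 0 0 -0.003 -0.023 0 10; 0 0 0 0.004 -0.023 0 10; 0 0 0 0.009 -0.022 0 10; 0 0 0 0.015 -0.018 0 10; 0 0 0 0.019 -0.014 0 10; 0 0 0 0.022 -0.009 0 10
t 20.05 pos [0.4871 0.1886 0.1635] yaw 0.21 F [ 0.8 -0.1 -0.1] w 0.0444
rotvec [ 0.17 -0.41  0.21] shift(now axes) [ 0.044  -0.1159 -0.0965] shift(after rot) [ 0.0429 -0.1164 -0.0965] rows 3.1
```

Request:
step_arm(motion="0 0 0 0 0 0 100; 0 0 0 0 0 0 100; 0 0 0 0 0 -0.03 100; 0 0 0 0 0 -0.035 100; 0 0 0 0.01 -0.03 -0.02 100; 0 0 0 0.01 -0.03 0 100; 0 0 0 0.01 -0.03 0 100; 0 0 0 0 -0.015 0 100")

```text
t: 20.85
position: [0.52, 0.2942, 0.2518]
eef_rot: [0.001, 1.0, -0.002, 0.004]
contact_force: [-0.4, -0.2, -0.3]
width: 0.0881
```

Request:
step_arm(motion="0 0 0 0 0 0 100; 0 0 0 0 0 0 100")

```text
t: 21.05
position: [0.5191, 0.2949, 0.251]
eef_rot: [0.001, 1.0, -0.0, 0.003]
contact_force: [0.1, -0.1, 0.1]
width: 0.0877
```

```bash
python3 - <<'E'
from h import *
go([.52,.305,.26],0)
p=pose();im=bot.snapshot("wrist"); crop(im,0,0,640,400,1.25,"w10")
print(proj("wrist",[[.607,.305,.06]],p))
E
```

```text
t 21.05 pos [0.5191 0.2949 0.251 ] yaw -0.05 F [ 0.1 -0.1  0.1] w 0.0877
rotvec [ 0.17 -0.36 -0.05] shift(now axes) [ 0.001  -0.0101 -0.009 ] shift(after rot) [ 0.0009 -0.0101 -0.009 ] rows 0.3
[[311.94561032 107.2314073 ]]
```

View pics/w10.png

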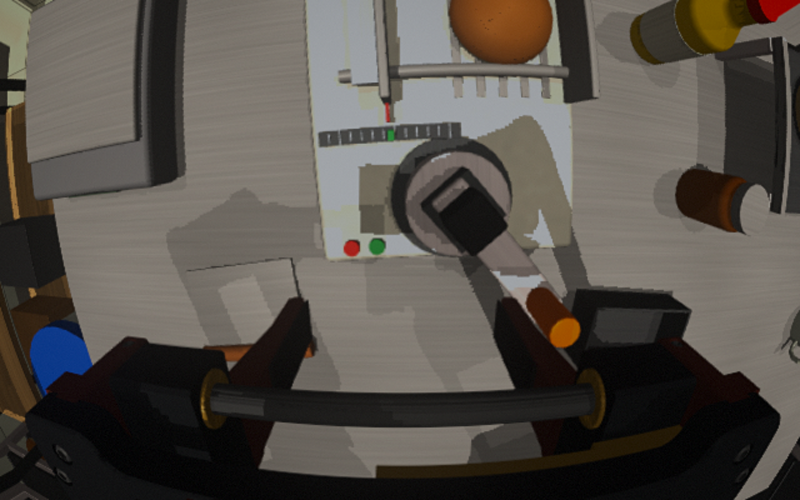

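```bash
python3 - <<'E'
from h import *
im=bot.snapshot("wrist"); crop(im,240,60,380,160,5.7,"w11")
E
```

```text
(no output)
```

View pics/w11.png

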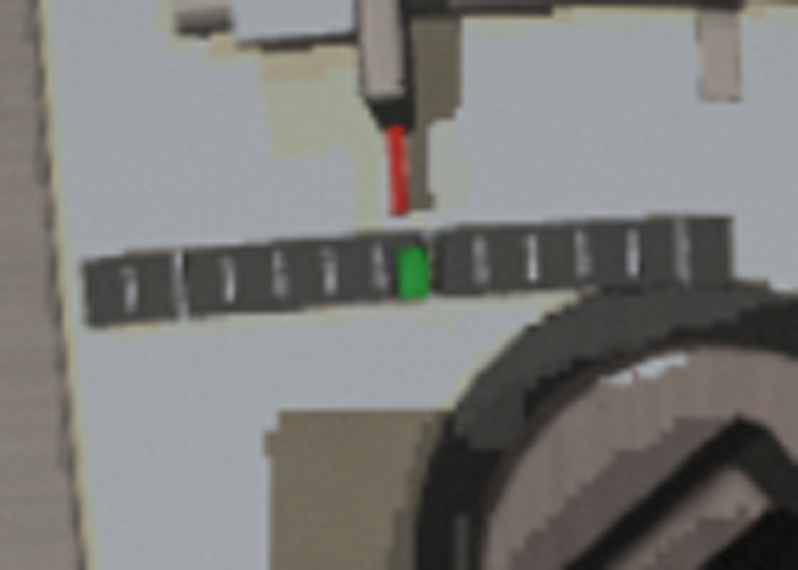

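```bash
python3 - <<'E'
from h import *
p=pose(); W=lambda X,Y,z:onz("wrist",240+X/5.7-.4,60+Y/5.7-.4,z,p)
e=[W(45,60,.03),W(80,480,.03)]; v=e[0]-e[1]; y1=np.arctan2(v[1],v[0])
e=[W(85,262,.045),W(730,217,.045)]; v=e[1]-e[0]; y2=np.arctan2(v[1],v[0])+np.pi/2; print("len",np.linalg.norm(v))
print(np.degrees([y1,y2]))
for yaw in (y1,y2):
  n=np.array([-np.sin(yaw),np.cos(yaw)])
  for zt,zp in((.06,.06),(.06,.05),(.05,.05),(.05,.06)):
    print(zt,zp,((W(399,213,zp)-W(413.5,272,zt))[:2]@n*1000).round(2))
s=np.array([560,0])
b=W(567,345,.188) if 0 else onz("wrist",567/1.25,332/1.25,.188,p); d=b[:2]-C; print("handle",b,np.linalg.norm(d),np.degrees(np.arctan2(d[1],d[0])))
E
```

```text
len 0.12902699465442205
[3.56290801 3.46852508]
0.06 0.06 1.97
0.06 0.05 2.28
0.05 0.05 2.03
0.05 0.06 1.71
0.06 0.06 1.99
0.06 0.05 2.3
0.05 0.05 2.04
0.05 0.06 1.73
handle [0.48278888 0.18571199 0.188     ] 0.08977411172970853 -136.7707451611856
```

Request:
step_arm(motion="0 0 0 -0.01 0.03 0 100; 0 0 0 -0.01 0.032 0.005 100; 0 0 0 -0.01 0.03 0.015 100; 0 0 0 -0.006 0.013 0.01 100; 0 0 0 0 0 0 100; 0 0 0 0 0 0 100")

```text
t: 21.75
position: [0.479, 0.1805, 0.2199]
eef_rot: [0.002, 1.0, -0.003, 0.002]
contact_force: [0.0, -0.5, -0.1]
width: 0.088
```

```bash
python3 - <<'E'
from h import *
go([.4828,.1857,.162],0)
E
```

```text
t 21.75 pos [0.479  0.1805 0.2199] yaw -0.38 F [ 0.  -0.5 -0.1] w 0.088
rotvec [ 0.27 -0.24 -0.38] shift(now axes) [ 0.0035 -0.0055  0.0579] shift(after rot) [ 0.0038 -0.0052  0.0579] rows 1.2
```

Request:
step_arm(motion="0.2 -0.2 -0.4 0.004 -0.005 0 100; 0 0 0 0 0 0.02 80; 0 0 0 0 0 0.02 70; 0 0 0 0 0 0.012 60; 0 0 0 0 0 0 50; 0 0 0 0 0 0 40")

```text
t: 22.35
position: [0.4899, 0.1909, 0.17]
eef_rot: [-0.002, 1.0, 0.002, 0.005]
contact_force: [-0.7, 1.1, -0.2]
width: 0.0512
```

```bash
python3 - <<'E'
from h import *
go([.4828,.1857,.162],0)
E
```

```text
t 22.35 pos [0.4899 0.1909 0.17  ] yaw 0.24 F [-0.7  1.1 -0.2] w 0.0512
rotvec [-0.18 -0.54  0.25] shift(now axes) [-0.0072  0.0052  0.008 ] shift(after rot) [-0.0071  0.0052  0.008 ] rows 0.2
```

Request:
step_arm(motion="0 -0.5 0.2 -0.007 0.005 0.007 45; 0 0 0 0 0 0 30; 0 0 0 0 0 0 10; 0 0 0 0 0 0 10; 0 0 0 0 0 0 10; 0 0 0 0 0 0 10", force=12)

```text
t: 22.95
position: [0.4837, 0.1861, 0.1643]
eef_rot: [-0.002, 1.0, 0.0, 0.001]
contact_force: [0.6, 0.2, -2.8]
width: 0.0242
```

```bash
python3 - <<'E'
from h import *
arc(9.3,3)
E
```

```text
t 22.95 radius 0.0889 ang -136.6 z 0.1643 F [ 0.6  0.2 -2.8] w 0.0242
0 0 0 -0.010 -0.011 0 10; 0 0 0 -0.007 -0.013 0 10; 0 0 0 -0.005 -0.014 0 10
```

Request:
step_arm(motion="0 0 0 -0.010 -0.011 0 10; 0 0 0 -0.007 -0.013 0 10; 0 0 0 -0.005 -0.014 0 10; 0 0 0 0 0 0 10; 0 0 0 0 0 0 10; 0 0 0 0 0 0 10")

```text
t: 23.55
position: [0.4616, 0.2275, 0.1645]
eef_rot: [-0.002, 1.0, 0.001, 0.004]
contact_force: [3.6, -1.5, -5.0]
width: 0.024
```

```bash
python3 - <<'E'
from h import *
arc(9.3,3)
E
```

```text
t 23.55 radius 0.0888 ang -167.2 z 0.1645 F [ 3.6 -1.5 -5. ] w 0.024
0 0 0 -0.003 -0.014 0 10; 0 0 0 0.000 -0.015 0 10; 0 0 0 0.003 -0.014 0 10
```

Turned 30.6°. I'll release, rise and look from over the tag.

Request:
step_arm(motion="0 0 0 0 0 0 100; 0 0 0 0 0 0 100; 0 0 0 0 0 0 100; 0 0 0 0 0 0 100; 0 0 0 0 0 -0.03 100; 0 0 0 0 0 -0.035 100; 0 0 0 0 0 -0.02 100; 0 0 0 0 0 0 100")

```text
t: 24.35
position: [0.4581, 0.2257, 0.2518]
eef_rot: [-0.001, 1.0, -0.0, 0.0]
contact_force: [0.5, -0.5, 0.8]
width: 0.0842
```

Request:
step_arm(motion="0 0 0 0.015 -0.02 0 100; 0 0 0 0.02 -0.025 0 100; 0 0 0 0.015 -0.02 0 100; 0 0 0 0 -0.01 0 100; 0 0 0 0 0 0 100; 0 0 0 0 0 0 100; 0 0 0 0 0 0 100")

```text
t: 25.05
position: [0.5046, 0.2997, 0.246]
eef_rot: [0.001, 1.0, -0.001, -0.004]
contact_force: [-0.7, 1.2, 0.4]
width: 0.0879
```

```bash
python3 - <<'E'
from h import *
go([.52,.305,.26],0)
im=bot.snapshot("wrist"); crop(im,240,60,380,160,5.7,"w12"); crop(im,0,0,640,400,1.25,"w12f")
im=bot.snapshot("side"); crop(im,180,150,380,300,4,"s12")
E
```

```text
t 25.05 pos [0.5046 0.2997 0.246 ] yaw -0.12 F [-0.7  1.2  0.4] w 0.0879
rotvec [ 0.08  0.46 -0.12] shift(now axes) [ 0.0153 -0.0053 -0.0142] shift(after rot) [ 0.0154 -0.0053 -0.014 ] rows 0.4
```

View pics/w12.png

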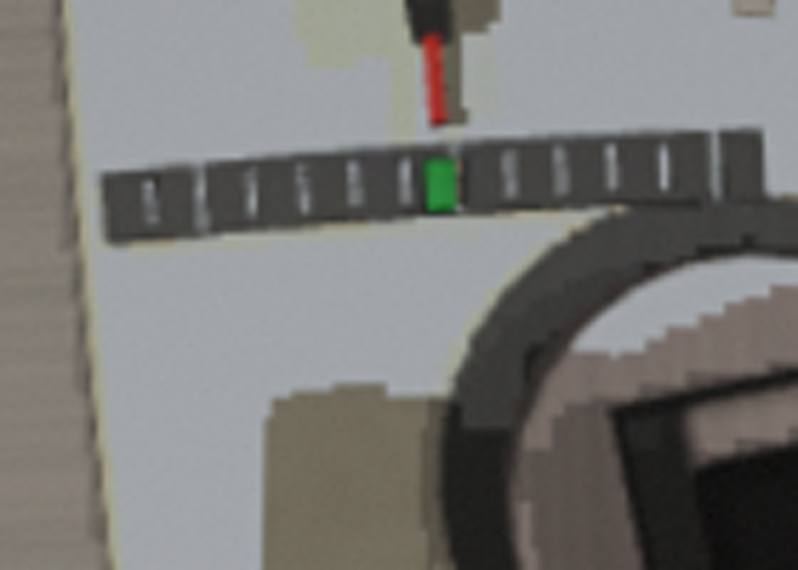

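View pics/s12.png

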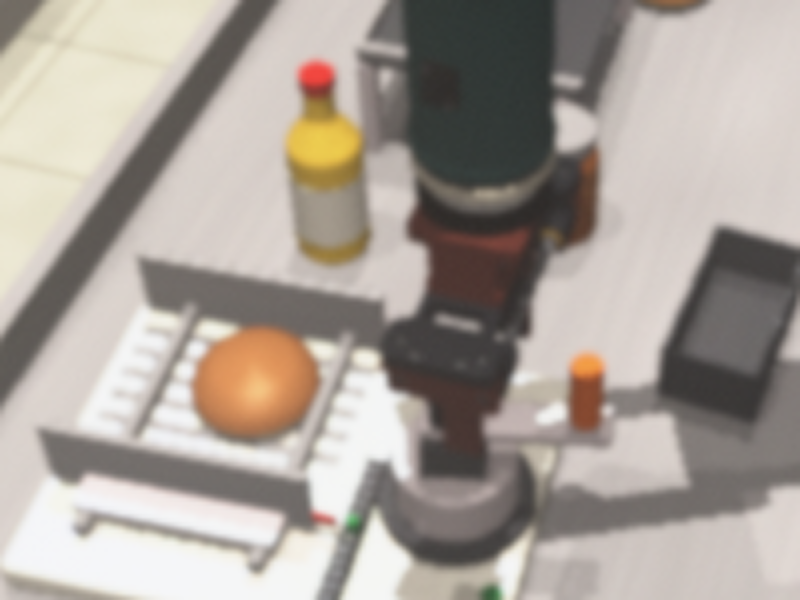

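View pics/w12f.png

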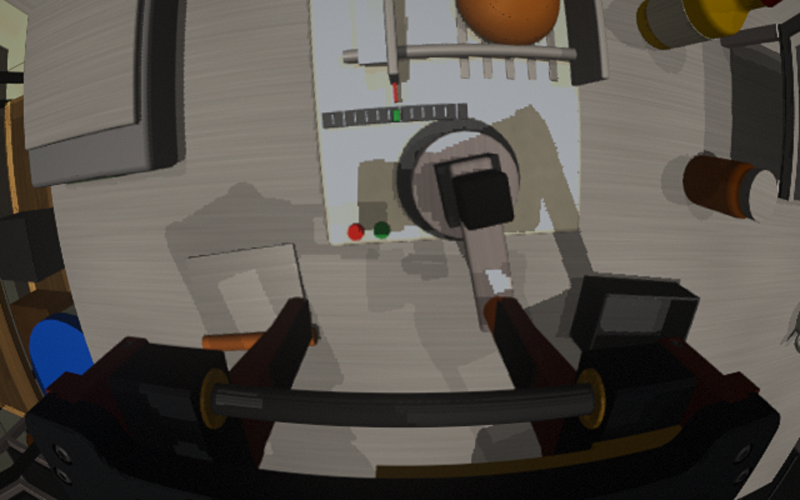

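Pointer tip (438,124) points at the tag's centre (440,184), within about 0.3 mm. I'll retreat and check the seating with the fixed cameras.

Request:
step_arm(motion="0 0 0 0 0 -0.03 100; 0 0 0 0 0.03 -0.04 100; 0 0 0 -0.01 0.04 -0.03 100; 0 0 0 -0.01 0.045 0 100; 0 0 0 0 0.045 0 100; 0 0 0 0 0.045 0 100; 0 0 0 0 0.04 0 100; 0 0 0 0 0 0 100")

```text
t: 25.95
position: [0.4815, 0.0437, 0.3527]
eef_rot: [0.002, 1.0, -0.001, -0.001]
contact_force: [0.6, 0.1, 0.4]
width: 0.0877
```

Request:
step_arm(motion="0 0 0 0 0.04 0 100; 0 0 0 0 0.04 0 100; 0 0 0 0 0.03 0 100; 0 0 0 0 0 0 100; 0 0 0 0 0 0 100; 0 0 0 0 0 0 100")

```text
t: 26.55
position: [0.4794, -0.0677, 0.3541]
eef_rot: [0.001, 1.0, -0.002, 0.0]
contact_force: [-0.4, 1.4, 0.1]
width: 0.0878
```

```bash
python3 - <<'E'
from h import *
go([.45,0,.35],0)
im=bot.snapshot("side"); 
a=np.radians(-167); d=np.array([np.cos(a),np.sin(a)]); n=np.array([-d[1],d[0]])
def pt(x,y,z): return np.r_[C+d*x+n*y,.085+z]
P=[pt(x,y,.078) for x in(-.016,.016) for y in (-.016,.016)]+[pt(.09,0,.103),pt(.09,0,.044)]+[pt(x,y,.0) for x in(-.023,.023) for y in (-.023,.023)]+[pt(.11,.015,.044),pt(.11,-.015,.044)]
uv=proj("side",P); x0,y0,k=230,210,8
big=cv2.resize(im[y0:y0+75,x0:x0+100,::-1],None,fx=k,fy=k,interpolation=cv2.INTER_CUBIC)
for u,v in uv: cv2.circle(big,(int((u+.5-x0)*k),int((v+.5-y0)*k)),3,(255,0,255),-1)
cv2.imwrite("pics/s13.png",big)
im=bot.snapshot("top"); crop(im,180,110,340,230,5,"t13"); crop(im,60,90,590,400,1.5,"t13f")
E
```

```text
t 26.55 pos [ 0.4794 -0.0677  0.3541] yaw -0.26 F [-0.4  1.4  0.1] w 0.0878
rotvec [ 0.12 -0.03 -0.26] shift(now axes) [-0.0297 -0.0675  0.004 ] shift(after rot) [-0.0294 -0.0677  0.0041] rows 1.5
```

View pics/s13.png

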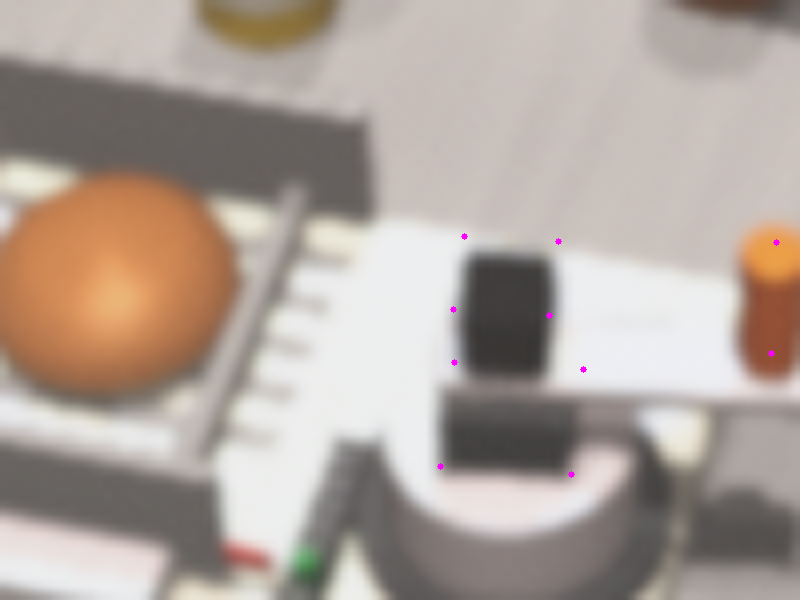

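View pics/t13.png

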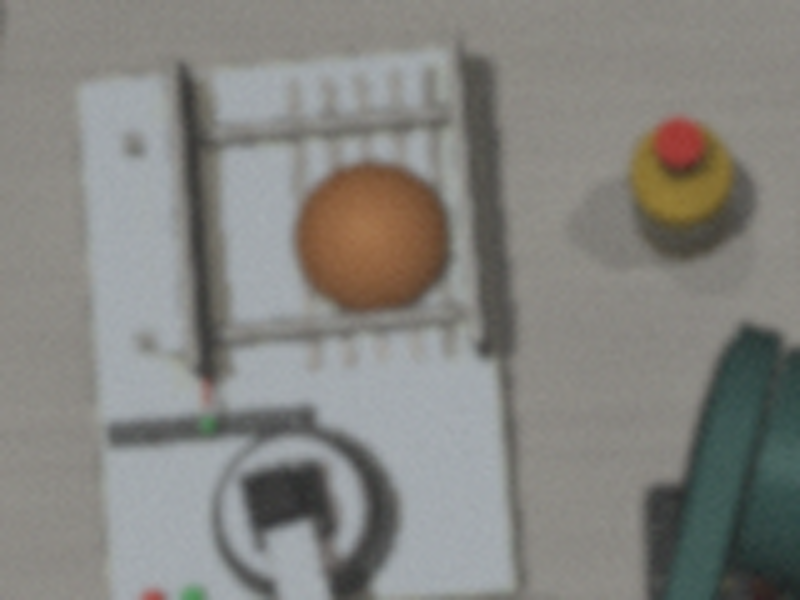

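View pics/t13f.png

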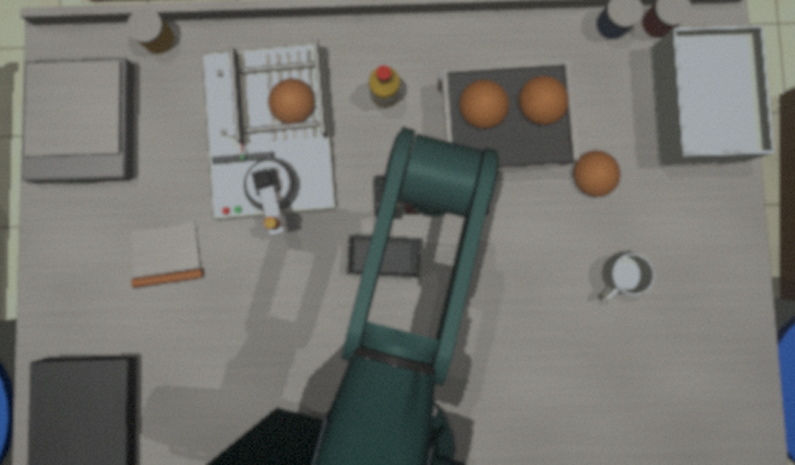

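```bash
python3 - <<'E'
from h import *
im=bot.snapshot("side")
a=np.radians(-167); d=np.array([np.cos(a),np.sin(a)]); n=np.array([-d[1],d[0]])
def pt(x,y,z): return np.r_[C+d*x+n*y,.085+z]
x0,y0,k=235,225,10
big=cv2.resize(im[y0:y0+60,x0:x0+80,::-1],None,fx=k,fy=k,interpolation=cv2.INTER_CUBIC)
def poly(P,c):
    uv=(proj("side",np.array(P))+.5-[x0,y0])*k; cv2.polylines(big,[uv.astype(int).reshape(-1,1,2)],True,c,1)
sq=lambda h,z:[pt(x,y,z) for x,y in((-h,-h),(-h,h),(h,h),(h,-h))]
poly(sq(.016,.078),(255,0,255));poly(sq(.016,.044),(255,0,255));poly(sq(.023,0),(0,0,255));poly(sq(.023,.032),(0,0,255))
for z in(.032,.044): poly([pt(x,y,z) for x,y in((-.024,-.015),(-.024,.015),(.11,.015),(.11,-.015))],(0,160,0))
t=np.linspace(0,6.28,60);poly([pt(.045*np.cos(q),.045*np.sin(q),0) for q in t],(255,0,0));poly([pt(.09+.012*np.cos(q),.012*np.sin(q),.103) for q in t],(255,255,0))
cv2.imwrite("pics/s14.png",big)
E
```

```text
(no output)
```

View pics/s14.png

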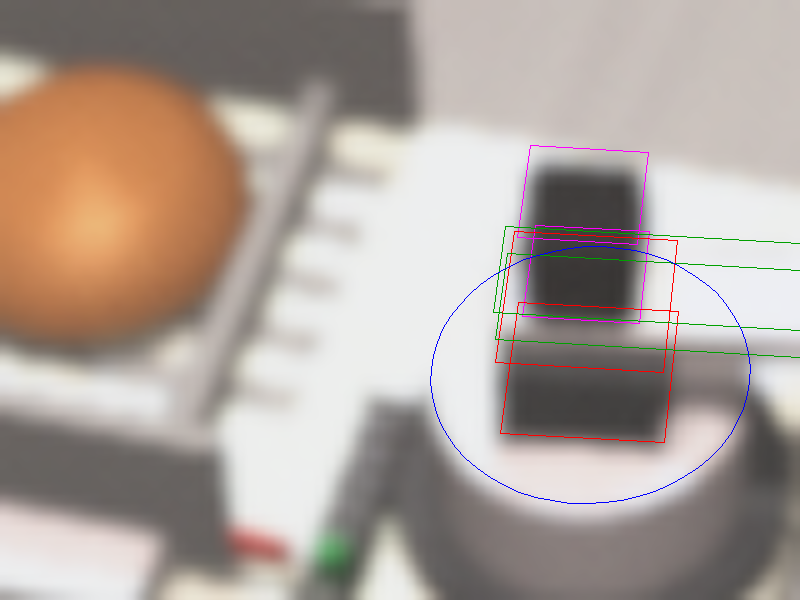

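```bash
python3 - <<'E'
from h import *
print(bot.observe()["dq"].round(3)); print(bot.close_job())
E
```

```text
[-0.002  0.003  0.    -0.003 -0.    -0.003]
the job is handed in; nothing more can be done
None
```

I fetched the crank, fitted it on the slicer's square shaft and wound the red pointer onto the green tag. I then backed the gripper clear and handed the job in at about 27 s. No verdict was reported.

**How it went:**
- I pulled the crank out from under the rack by its handle, then carried it by the grip block to the shaft.
- I lowered it until it would go no further, with the hub's underside at about 85 mm, the height of the pedestal's top.
- I wound the handle clockwise about two turns. A look from above showed about 2 mm to go, so I turned it another 30°.

**Last checks:**
- **Pointer:** seen from over the tag by the wrist camera, it lines up with the tag's middle to about 0.3 mm. The fixed top view also shows them in line.
- **Seating:** the side-camera overlay showed the whole scene about 1.4 px lower than predicted. With that allowed for, the block and handle agree with a seated, level crank. The hub's lower edge did not agree: it came out about 1 px (2–3 mm) high. I put that down to blur and did not probe the seating again after winding.
- **Other things:** in the last top view the buns, jar, bottle, tin, scraper and mug look unmoved, though the arm covers the jar there. The jar was last seen standing upright in place, shortly before the arm backed away. The gripper is well clear of everything, and the wrist force reads about zero.

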